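# Gather the die set into its tray

### The job

Put the die set away in the tray on the bench: the collar with the bore in the wide round nest, the plain tall plunger in the small round nest, and the punch with the square foot in the square nest with its foot parallel to the nest's sides, each standing flat on the bottom of its nest. The steel ball goes on top of the collar, resting in its bore; it must not be lifted out of the walled groove of its chute, so push it along the groove until it drops into the pocket at the open end, and lift it out there. Leave the two look-alikes, the solid disc and the punch with the round foot, where they are.

Things in the scene. Friction and masses are not known exactly. Their poses are not given: they have to be found in the camera images.
- ball_center (a point): centre of the steel ball, 36 mm diameter, 0.15 to 0.23 kg. It starts in the straight part of the chute's smooth, slippery groove, 42 mm wide; the walls are 20 mm high above its floor, so the ball's top 16 mm stands above them. Around the pocket there are only curbs 4 mm high, 17 mm either side of the ball's path, so there it can be gripped across (along the chute's x)
- chute_exit (a point): pocket of the fixed grey ball chute: centre of a 20 mm hole (ball sinks 3 mm and stays) in the groove's floor, 10 mm above the bench; chute axes, z up. Seen from it the groove's centre line runs from a closed end at (-185, -105) mm along +x to (-80, -105), in a quarter circle about (-80, -25) to (0, -25), where the walls end, then along +y to (0, 0); end stop at y = 20, 16 mm high
- collar: steel collar with an open bore: ring 56 mm outside, bore 24 mm, 26 mm high, 0.32 to 0.48 kg, origin at the centre of its underside, z up. The ball sits in the upper mouth of the bore with its centre 39.4 mm above the collar's underside
- plunger: plain solid steel cylinder, 40 mm diameter, 60 mm high, standing, two small dark dots on top, 0.44 to 0.66 kg, origin at the centre of its underside, z up
- punch_square: steel punch with a SQUARE foot: foot 50 x 50 x 14 mm, on it a round stem 30 mm in diameter and 30 mm high (44 mm in all), 0.34 to 0.50 kg, origin at the centre of its underside, x and y parallel to the foot's sides, z up
- disc: look-alike of the collar, to be left: solid steel disc without a bore, 56 mm diameter, 26 mm high, origin at the centre of its underside
- punch_round: look-alike of the square-footed punch, to be left: round foot 54 mm diameter and 14 mm high, round stem 30 mm diameter and 30 mm high, origin at the centre of its underside
- nest_wide: nest for the collar: fixed wooden block 92 x 92 x 12 mm with a round felt-lined recess 76 mm wide, 6 mm deep. Origin at the centre of its underside, 5 mm above the bench; recess floor 6 mm above the origin; x, y along its sides. The three nests lie in a row, 96 mm apart, in any order, in a fixed aluminium tray whose rim is 16 mm above the bench
- nest_small: nest for the plunger: the same kind of block with a round recess 58 mm in diameter, 6 mm deep; origin and axes as for the wide nest
- nest_square: nest for the square-footed punch: the same kind of block with a square recess 68 x 68 mm, 6 mm deep, sides parallel to x and y; origin and axes as for the wide nest
Things that resemble listed ones, but are neither listed nor needed, are in the scene too. What is shaped like the punch_square but orange is not meant. What is shaped like the part that bears ball_center but red is not meant.

How it is judged:
On the way:
1. the ball has been pushed along the groove and sits in the chute's pocket (horizontal distance between ball_center and chute_exit below 0.006 m and z of ball_center in the frame of chute_exit below 0.019 m), for 0.2 s.
At the end, for the whole second after the job is handed in: Collar, plunger and square punch each upright and at rest on the floor of its own nest, within 12 mm of its centre; square foot parallel to the nest within 0.25 rad; ball in the mouth of the collar's bore (within 8 mm of its axis); disc and round-footed punch upright, within 30 mm of their start (horizontal distance between collar and nest_wide below 0.012 m and z of collar in the frame of nest_wide between 0.003 and 0.009 m and angle between each of collar, plunger, punch_square's own z axis and vertical below 0.1 rad and linear speed of each of collar, plunger, punch_square below 0.02 m/s and horizontal distance between plunger and nest_small below 0.012 m and z of plunger in the frame of nest_small between 0.003 and 0.009 m and horizontal distance between punch_square and nest_square below 0.012 m and z of punch_square in the frame of nest_square between 0.003 and 0.009 m and (angle between the x axis of punch_square and the x axis of nest_square, either way round below 0.25 rad or angle between the x axis of punch_square and the y axis of nest_square, either way round below 0.25 rad) and horizontal distance between ball_center and collar below 0.008 m and z of ball_center in the frame of collar between 0.036 and 0.043 m and distance of each of disc, punch_round from where it was at the start of the episode below 0.03 m and angle between each of disc, punch_round's own z axis and vertical below 0.15 rad); the robot touches nothing.
It fails at once if a look-alike is moved more than 30 mm (distance of any of disc, punch_round from where it was at the start of the episode above 0.03 m).
It fails at once if the ball is lifted out of the groove (centre 36 to 70 mm above the groove's floor) elsewhere than at the open end (z of ball_center in the frame of chute_exit between 0.036 and 0.07 m and y of ball_center in the frame of chute_exit between -0.13 and -0.035 m and x of ball_center in the frame of chute_exit between -0.19 and 0.025 m).
It also fails if it takes over 120 s, if anything falls off the work surface, if the arm or the gripper's body presses on something with over 40 N, if the wrist force passes 120 N, or if a joint passes its speed limit or range.

### The arm

A 6-joint arm with a two-finger parallel gripper is mounted at the origin on the work surface. World frame = base frame: x ahead of the robot, y to its left, z up, the work surface at z = 0. Lengths are in m, angles in rad, forces in N, time in s.
With the tool pointing down it reaches from about 0.35 to 0.975 m from the base axis. Payload 4.9 kg.
Tool frame: the origin (TCP) lies midway between the tips of the shut fingers; the grasp point (between the pads) lies 19 mm behind it (manip.pinch_z is the x of the grasp point in the tool frame, in m); x points along the fingers, y is the direction in which the jaws open and shut, and the axes are right-handed (so a half turn about x gives the same grasp; the last joint's range is limited). The gripper opens to 85 mm and grips with 20 to 120 N. Pads are 22 mm wide; open, the fingers measure 114 mm over their backs; the gripper's body (76 mm by 85 mm) begins 54 mm behind the grasp point. The pads swing forward as they close: fully open they stand 13 mm farther back than shut.
Start: joints at [-1.36, 0.053, 1.613, -0, 1.476, -0.119], TCP at [0.202, -0.591, 0.231] pointing down, gripper open.
Joint ranges: [-3.01, 3.01], [-1.01, 2.22], [0.06, 2.58], [-1.02, 4.17], [0.09, 2.62], [-3.14, 3.14]. Speed limits (rad/s): [2.57, 2.57, 3.14, 3.14, 3.14, 3.14].

### API

Orientations are given as a unit quaternion [w, x, y, z].
In Python, from plant import sensors, cams, workorder, manip gives the robot as it stands.
- The arm moves only by the tool drive_tool, never from a script. Its argument "series" is a list of rows, each an object of numbers: "x", "y", "z": the shift along the tool's x, y, z in units of 25 mm (1.0 is 25 mm); "ax", "ay", "az": the turn, a rotation vector about the tool's x, y, z in units of 5 degrees (1.0 is 5 degrees). A call has 1 to 5 rows; each row is the pose to reach, as a shift and turn from the pose commanded when the call began, along the tool's axes at that moment; what a row does not reach only later rows make up. A row lasts 1/12 s, in which the tool goes at most 41.7 mm and 7.16 degrees, less where a joint would pass 70% of its speed; a pose out of reach is approached as far as the arm can. A call with a gripper value outside its range is refused whole. "hand" is the opening, from 0 (shut) to 1 (fully open), set as the call begins (left out, the last holds). The fingers move at their own pace and stop on an object; the grip force is fixed at half the most. Time passes only in rows, so rows that repeat a pose let the fingers close. It gives the time, the measured TCP pose, the force and the opening at its end, in the units of the state.
- sensors.state(): the state, without advancing time (a new reading comes with each control period).
- cams.grab_frame(name): name is "side" or "top" or "wrist"; returns a dict with "img" (420x560x3 uint8, blue, green, red), "camera_matrix" (3x3 intrinsics, pixels), "cam_to_world" (4x4, takes a point from camera to world coordinates). Camera axes: x right, y down, z forward; pixel columns grow to the right and rows downward; lengths in m; the calibration is good to about 2 mm. A picture is of the moment at which its call begins. There is no depth.
- workorder.job_done(): hands the job in, once; it reports no verdict.
The state is a dict: "time": time; "joint_pos": joint angles; "joint_vel": joint speeds; "joint_efforts": joint torques, N m; "tool_pos": TCP position; "tool_rot": TCP orientation; "contact_force": force on the tool from outside, world axes, zero at the start; "ft_torque": the same for the moment, N m; "gripper_width": opening from 0.0 (shut) to 1.0 (fully open).
Only numpy, scipy, OpenCV 4.12 (cv2) and the standard library are available. Lean on these libraries where they do the work, as an engineer would, in place of code of your own. Each camera call takes 0.05 s, during which the arm holds its last target.

## Working session

There is one attempt and no reset: what is moved stays moved. The work goes in short steps, Python scripts to look and compute and a tool call to move; the robot and the scene stay as the last step left them, time stands still between calls to the robot, and variables do not carry over. Pictures are saved under pics/ and viewed, and the job is handed in when it is done.

Besides the shell and the picture viewer there is one more tool, called after "Request:" as name(argument=value, ...) on one line, values as JSON. drive_tool: Moves the arm, as the interface text tells. Its arguments: {"type":"object","properties":{"series":{"type":"array","items":{"type":"object","properties":{"x":{"type":"number"},"y":{"type":"number"},"z":{"type":"number"},"ax":{"type":"number"},"ay":{"type":"number"},"az":{"type":"number"}}}},"hand":{"type":"number"}},"required":["series"]}

```bash
ls; mkdir -p pics; python3 - <<'E'
from plant import sensors,cams,manip
import cv2,numpy as np
print(sensors.state()); print([a for a in dir(manip) if a[0]!='_'], manip.pinch_z)
for n in("top","side","wrist"):
    f=cams.grab_frame(n); cv2.imwrite(f"pics/{n}0.png",f["img"]); np.savez(f"{n}0.npz",**f)
    print(n,f["camera_matrix"].tolist(),np.round(f["cam_to_world"],4).tolist())
E
```

```text
pics
{'time': 0.0, 'joint_pos': array([-1.35999364e+00,  5.33597282e-02,  1.61428739e+00, -2.50660683e-06,
        1.47596778e+00, -1.19019845e-01]), 'joint_vel': array([ 1.93076925e-04,  2.21062563e-03,  1.39262293e-03, -2.55122565e-04,
        4.86380760e-05, -1.85476056e-03]), 'joint_efforts': array([-9.90602825e-05, -3.93684483e+01, -3.70180428e+01, -1.92738248e-04,
        7.05634229e-03,  7.72820794e-07]), 'tool_pos': array([ 0.20228111, -0.59071442,  0.23006517]), 'tool_rot': array([-0.11536789, -0.69747936, -0.11679624,  0.69754672]), 'contact_force': array([-0.67406467, -0.03749795, -0.57908928]), 'ft_torque': array([ 0.00228776, -0.03362057, -0.0160541 ]), 'gripper_width': 0.9967560219545457}
['IKError', 'pinch_z'] -0.0187
top [[494.43606648346974, 0.0, 281.8034697689694], [0.0, 494.43606648346974, 210.53172973701496], [0.0, 0.0, 1.0]] [[-0.022, -0.9968, 0.0768, 0.4033], [-0.9996, 0.0207, -0.0179, 0.0256], [0.0163, -0.0772, -0.9969, 1.2367], [0.0, 0.0, 0.0, 1.0]]
side [[406.1960988701173, 0.0, 281.56398597992694], [0.0, 406.1960988701173, 205.76198069101707], [0.0, 0.0, 1.0]] [[-0.9395, -0.2497, 0.2346, 0.2838], [-0.3421, 0.6474, -0.6811, 0.6555], [0.0182, -0.7201, -0.6936, 0.667], [0.0, 0.0, 0.0, 1.0]]
wrist [[292.98905298962035, 0.0, 278.4651534376919], [0.0, 292.98905298962035, 212.85146368970965], [0.0, 0.0, 1.0]] [[0.3242, -0.9003, -0.2906, 0.2771], [-0.946, -0.3091, -0.0975, -0.5659], [-0.002, 0.3065, -0.9519, 0.3732], [0.0, 0.0, 0.0, 1.0]]
```

View pics/top0.png

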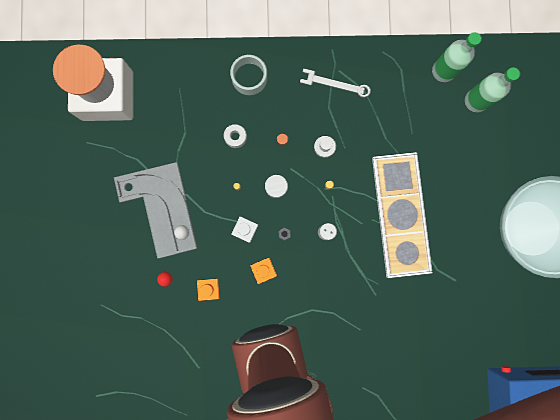

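View pics/side0.png

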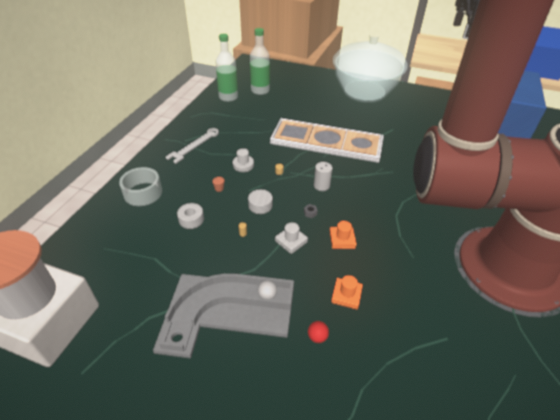

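View pics/wrist0.png

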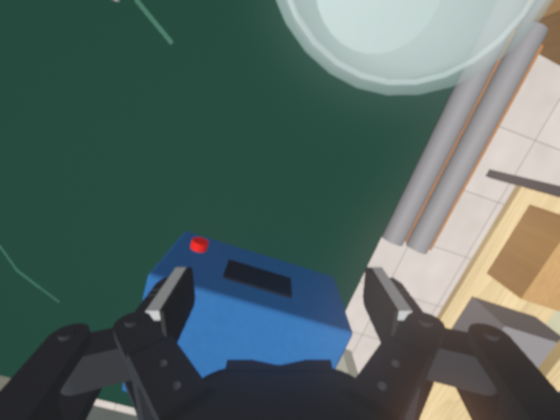

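Candidates (top view pixels): 
- **Collar:** the ring with a bore at (235,135). The disc (276,186) and glass ring (249,74) are look-alikes. 
- **Square punch:** the white one at (245,230). The round-footed one is at (325,147) and the orange ones at (208,290) and (263,270). 
- **Plunger:** (327,232), with two dots. 
- **Ball:** the grey one at (180,232), not the red one at (164,280).

Next I'll check these in a close crop.

```bash
cat > h.py <<'E'
import numpy as np,cv2
from scipy.spatial.transform import Rotation as R
def ray(f,uv,z):
    K=f["camera_matrix"];T=f["cam_to_world"]
    d=T[:3,:3]@np.linalg.inv(K)@np.array([uv[0],uv[1],1.]);o=T[:3,3]
    return o+d*(z-o[2])/d[2]
def proj(f,p):
    T=f["cam_to_world"];c=T[:3,:3].T@(np.asarray(p)-T[:3,3]);q=f["camera_matrix"]@c;return q[:2]/q[2]
def tri(f1,u1,f2,u2):
    A=[];b=[]
    for f,u in((f1,u1),(f2,u2)):
        T=f["cam_to_world"];d=T[:3,:3]@np.linalg.inv(f["camera_matrix"])@np.array([u[0],u[1],1.]);d/=np.linalg.norm(d)
        P=np.eye(3)-np.outer(d,d);A.append(P);b.append(P@T[:3,3])
    return np.linalg.lstsq(np.vstack(A),np.hstack(b),rcond=None)[0]
def rot(s):
    q=s["tool_rot"];return R.from_quat([q[1],q[2],q[3],q[0]])
def down(yaw):
    # tool x = -z world, tool y = (cos yaw, sin yaw,0)
    x=np.array([0,0,-1.]);y=np.array([np.cos(yaw),np.sin(yaw),0]);return R.from_matrix(np.c_[x,y,np.cross(x,y)])
def plan(s,p,yaw):
    """tool-frame shift (units) and turn (units) to TCP p, jaw axis at yaw"""
    r=rot(s);d=r.inv().apply(np.asarray(p)-s["tool_pos"])/0.025
    best=min((( r.inv()*down(yaw+k*np.pi)).as_rotvec()/np.radians(5) for k in(0,1)),key=np.linalg.norm)
    return np.round(d,2),np.round(best,2)
def yaw(s):
    y=rot(s).as_matrix()[:,1];return np.arctan2(y[1],y[0])
E
python3 - <<'E'
import cv2,numpy as np
from h import *
t=dict(np.load("top0.npz"));s=dict(np.load("side0.npz"))
a=cv2.resize(t["img"][115:300,105:255],None,fx=4,fy=4,interpolation=cv2.INTER_CUBIC)[:600]
cv2.imwrite("pics/a.png",a[:740])
cv2.imwrite("pics/b.png",cv2.resize(t["img"][115:300,215:445],None,fx=3.2,fy=3.2,interpolation=cv2.INTER_CUBIC))
g=cv2.cvtColor(t["img"],cv2.COLOR_BGR2HSV)
m=((g[...,1]<40)&(g[...,2]>110)).astype(np.uint8)
n,l,st,c=cv2.connectedComponentsWithStats(m)
for i in range(1,n):
    if st[i,4]>60: print(st[i],c[i].round(1),ray(t,c[i],0.02).round(4))
E
```

```text
[    0     0   560    41 20671] [268.5  18. ] [0.9888 0.0269 0.02  ]
[450  40  25  22 127] [465.2  47.3] [ 0.9045 -0.473   0.02  ]
[230  55  37  40 608] [248.5  73.9] [0.8441 0.0802 0.02  ]
[  68   58   65   63 2317] [107.1  96.6] [0.7916 0.4339 0.02  ]
[432  63  20  19  81] [437.9  75.2] [ 0.8328 -0.3995  0.02  ]
[300  69  71  28 556] [334.2  83.2] [ 0.8165 -0.1355  0.02  ]
[488  73  23  23 133] [502.2  81.1] [ 0.815  -0.5628  0.02  ]
[465  92  18  20  87] [470.  104.6] [ 0.7554 -0.4776  0.02  ]
[223 124  24  24 367] [234.5 135.3] [0.6878 0.1177 0.02  ]
[314 136  22  21 372] [324.5 146.1] [ 0.6563 -0.1065  0.02  ]
[ 372  152   61  126 1441] [400.6 215.4] [ 0.4788 -0.2901  0.02  ]
[ 114  162   83   96 4052] [161.5 206.4] [0.5133 0.2996 0.02  ]
[383 162  29  29 687] [397.2 176. ] [ 0.5774 -0.2856  0.02  ]
[265 175  23  23 423] [275.9 185.8] [0.5588 0.0171 0.02  ]
[ 502  180   58   97 4531] [534.3 226.3] [ 0.4447 -0.6222  0.02  ]
[388 200  29  30 691] [401.9 214.1] [ 0.482  -0.2936  0.02  ]
[231 216  27  27 426] [244.3 229.1] [0.4532 0.097  0.02  ]
[318 223  19  17 251] [327.  231.3] [ 0.4433 -0.1065  0.02  ]
[279 228  11  12  69] [284.2 233.5] [ 0.4403 -0.0009  0.02  ]
[396 242  22  23 404] [406.7 252.7] [ 0.3865 -0.3016  0.02  ]
[249 342  45  18  83] [270.9 347.2] [0.1666 0.0373 0.02  ]
[283 379  35  28  82] [303.  394.8] [ 0.0524 -0.0372  0.02  ]
```

View pics/a.png

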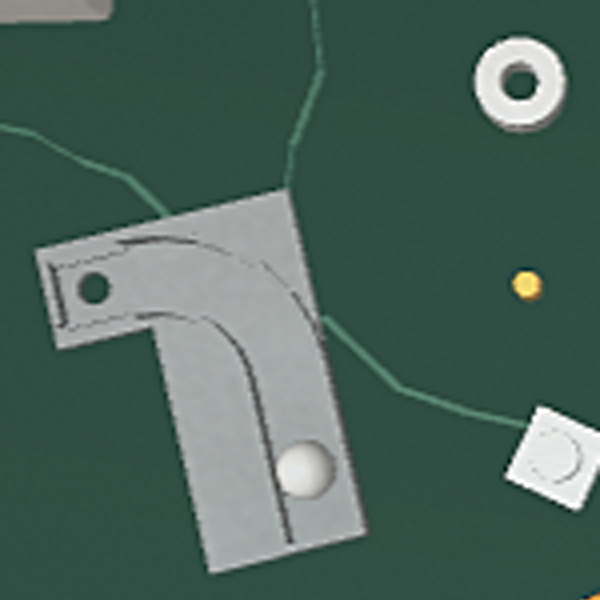

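View pics/b.png

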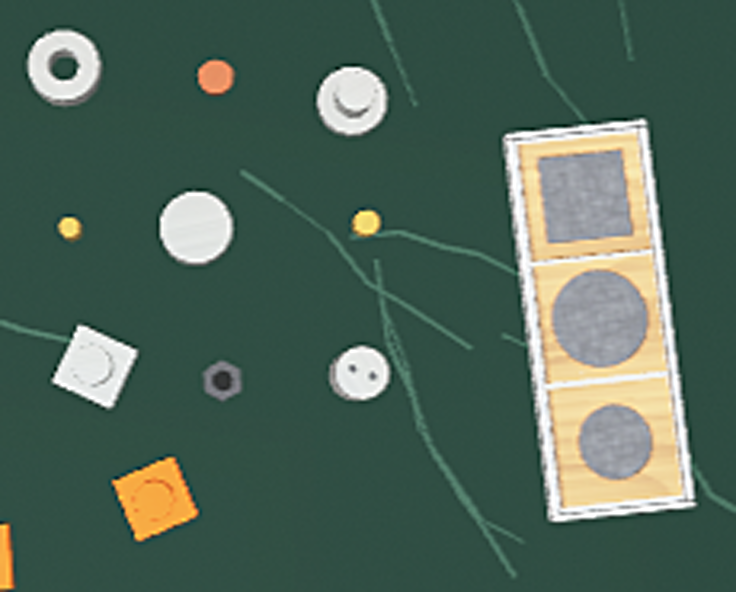

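The crop confirms each choice: 
- **Collar:** its bore is visible. 
- **Plunger:** two dots on top. 
- **Square punch:** a white square foot. 
- **Ball:** sits in the groove, with the pocket at (128,187). 
- **Nests, top to bottom:** square, wide, small.

Next I'll measure them.

```bash
python3 - <<'E'
from h import *
t=dict(np.load("top0.npz"));s=dict(np.load("side0.npz"))
g=cv2.cvtColor(t["img"],cv2.COLOR_BGR2HSV)
m=((g[...,1]<40)&(g[...,2]>110)).astype(np.uint8)
n,l,st,c=cv2.connectedComponentsWithStats(m)
def comp(u,v):
    i=[i for i in range(1,n) if np.hypot(*(c[i]-(u,v)))<4][0]
    k=max(cv2.findContours((l==i).astype(np.uint8),cv2.RETR_EXTERNAL,cv2.CHAIN_APPROX_NONE)[0],key=len)[:,0].astype(float);return c[i],k
def W(k,z): return np.array([ray(t,p,z)[:2] for p in k])
for nm,u,v,z in(("collar",234.5,135,.026),("disc",276,186,.026),("plunger",327,231,.060),("nsq",397,176,.011),("nw",402,214,.011),("ns",406.7,252.7,.011)):
    ce,k=comp(u,v);w=W(k,z);(x,y),r=cv2.minEnclosingCircle(w.astype(np.float32))
    print(nm,np.round((x,y,r),4),ray(t,ce,z).round(4))
ce,k=comp(397,176);print("nsq rect",cv2.minAreaRect((W(k,.011)*1000).astype(np.float32)))
ce,k=comp(244.3,229.1);print("psq rect z14",cv2.minAreaRect((W(k,.014)*1000).astype(np.float32)),ray(t,ce,.014))
ce,k=comp(400.6,215.4);print("tray rect",cv2.minAreaRect((W(k,.016)*1000).astype(np.float32)))
ce,k=comp(161.5,206.4)
ap=cv2.approxPolyDP(k.astype(np.float32).reshape(-1,1,2),3,True)[:,0];print("chute poly",np.c_[ap,W(ap,.03)*1000].round(1).tolist())
# pocket
p=ray(t,(128.3,187),.010);print("pocket",p)
# dark pocket centroid
mm=((g[...,2]<100)).astype(np.uint8)[178:197,118:139];nn,ll,ss,cc=cv2.connectedComponentsWithStats(mm);print(ss.tolist(),(cc+[118,178]).round(1).tolist())
# ball
print("ball",ray(t,(181.2,232),.028))
from plant import sensors
S=sensors.state();print("yaw",np.degrees(yaw(S)))
E
```

```text
collar [0.6858 0.1172 0.0299] [0.6864 0.1172 0.026 ]
disc [0.558  0.0175 0.029 ] [0.5581 0.0172 0.026 ]
plunger [ 0.4416 -0.1021  0.0224] [ 0.442  -0.1022  0.06  ]
nsq [ 0.5785 -0.2866  0.0448] [ 0.5787 -0.2879  0.011 ]
nw [ 0.4826 -0.2963  0.1617] [ 0.4794 -0.2924  0.011 ]
ns [ 0.3863 -0.3044  0.0284] [ 0.3864 -0.304   0.011 ]
nsq rect ((578.5389404296875, -288.0365905761719), (66.8946533203125, 65.8991470336914), 4.69544792175293)
psq rect z14 ((453.589599609375, 97.25003814697266), (51.32532501220703, 50.238243103027344), 63.93706130981445) [0.45344785 0.09731672 0.014     ]
tray rect ((482.2737121582031, -293.4775390625), (304.29339599609375, 115.4879150390625), 4.841160774230957)
chute poly [[176.0, 162.0, 621.3, 261.4], [114.0, 177.0, 587.1, 412.8], [119.0, 201.0, 527.9, 400.4], [144.0, 198.0, 534.0, 339.8], [157.0, 257.0, 389.8, 308.5], [196.0, 247.0, 411.9, 214.2]]
pocket [0.56441171 0.38378139 0.01      ]
[[0, 0, 21, 19, 340], [0, 4, 4, 15, 15], [7, 5, 7, 8, 44]] [[128.4, 187.0], [119.3, 189.0], [128.0, 186.5]]
ball [0.4491002 0.2501171 0.028    ]
yaw -71.10702314865594
```

```bash
cat > go.py <<'E'
import sys
from h import *
from plant import sensors
s=sensors.state();a=[float(v) for v in sys.argv[1:5]]
d,r=plan(s,a[:3],np.radians(a[3]))
print("t",round(s["time"],2),"pos",s["tool_pos"].round(4),"yaw",np.degrees(yaw(s)).round(1),"F",s["contact_force"].round(1),"w",round(s["gripper_width"],3));print("shift",d,"turn",r)
E
python3 go.py 0.442 -0.102 0.15 -85.2
```

```text
t 0.15 pos [ 0.2023 -0.5908  0.2303] yaw -71.1 F [0.1 0.4 0.2] w 0.997
shift [  3.24 -15.39 -15.4 ] turn [2.82 0.   0.02]
```

Request:
drive_tool(series=[{"y": -1.15,"z": -1.15,"ax": 0.6},{"y": -2.3,"z": -2.3,"ax": 1.2},{"y": -3.45,"z": -3.45,"ax": 1.8},{"y": -4.6,"z": -4.6,"ax": 2.4},{"y": -5.75,"z": -5.75,"ax": 2.8}])

```text
schema error: expected keys x, y, z, ax, ay, az
```

```bash
python3 go.py 0.442 -0.102 0.15 -85.2
```

```text
t 0.15 pos [ 0.2023 -0.5908  0.2303] yaw -71.1 F [0.1 0.4 0.2] w 0.997
shift [  3.24 -15.39 -15.4 ] turn [2.82 0.   0.02]
```

All keys are needed in every row.

Request:
drive_tool(series=[{"x": 0,"y": -1.15,"z": -1.15,"ax": 0.6,"ay": 0,"az": 0},{"x": 0,"y": -2.3,"z": -2.3,"ax": 1.2,"ay": 0,"az": 0},{"x": 0,"y": -3.45,"z": -3.45,"ax": 1.8,"ay": 0,"az": 0},{"x": 0,"y": -4.6,"z": -4.6,"ax": 2.4,"ay": 0,"az": 0},{"x": 0,"y": -5.75,"z": -5.75,"ax": 2.8,"ay": 0,"az": 0}])

```text
time: 0.57
tool_pos: [0.2921, -0.4069, 0.2308]
tool_rot: [-0.029, -0.706, -0.029, 0.707]
contact_force: [1.5, 0.2, 0.1]
gripper_width: 1.004
```

```bash
python3 go.py 0.442 -0.102 0.15 -85.2
```

```text
t 0.57 pos [ 0.2921 -0.4069  0.2308] yaw -85.3 F [1.5 0.2 0.1] w 1.004
shift [  3.24 -11.66  -6.98] turn [-0.02  0.    0.01]
```

Request:
drive_tool(series=[{"x": 0,"y": -1.4,"z": -0.8,"ax": 0,"ay": 0,"az": 0},{"x": 0,"y": -2.8,"z": -1.6,"ax": 0,"ay": 0,"az": 0},{"x": 0,"y": -4.2,"z": -2.4,"ax": 0,"ay": 0,"az": 0},{"x": 0,"y": -5.6,"z": -3.2,"ax": 0,"ay": 0,"az": 0},{"x": 0,"y": -7.0,"z": -4.0,"ax": 0,"ay": 0,"az": 0}])

```text
time: 0.98
tool_pos: [0.3767, -0.2239, 0.2311]
tool_rot: [0.03, 0.707, 0.03, -0.706]
contact_force: [1.3, -0.8, 1.2]
gripper_width: 1.008
```

```bash
python3 go.py 0.442 -0.102 0.15 -85.2
```

```text
t 0.98 pos [ 0.3767 -0.2239  0.2311] yaw -85.1 F [ 1.3 -0.8  1.2] w 1.008
shift [ 3.25 -4.64 -3.01] turn [ 0.01 -0.   -0.  ]
```

Request:
drive_tool(series=[{"x": 1.0,"y": -1.3,"z": -0.8,"ax": 0,"ay": 0,"az": 0},{"x": 1.7,"y": -2.6,"z": -1.6,"ax": 0,"ay": 0,"az": 0},{"x": 2.3,"y": -3.8,"z": -2.4,"ax": 0,"ay": 0,"az": 0},{"x": 2.5,"y": -4.2,"z": -2.7,"ax": 0,"ay": 0,"az": 0},{"x": 2.5,"y": -4.2,"z": -2.7,"ax": 0,"ay": 0,"az": 0}])

```text
time: 1.4
tool_pos: [0.4343, -0.1122, 0.1662]
tool_rot: [-0.031, -0.705, -0.033, 0.708]
contact_force: [-0.4, -0.1, -0.7]
gripper_width: 0.999
```

```bash
python3 go.py 0.442 -0.102 0.03 -85.2; python3 - <<'E'
from plant import sensors,cams
from h import *
for n in("wrist","top"):
    f=cams.grab_frame(n);cv2.imwrite(f"pics/{n}1.png",f["img"]);np.savez(f"{n}1.npz",**f)
f=dict(np.load("wrist1.npz"));print(proj(f,(.442,-.102,.06)),proj(f,(.453,.097,.014)))
E
```

```text
t 1.4 pos [ 0.4343 -0.1122  0.1662] yaw -84.8 F [-0.4 -0.1 -0.7] w 0.999
shift [ 5.45 -0.36 -0.36] turn [0.08 0.04 0.03]
[267.71176269 201.6902454 ] [ 72.62909211 161.17348033]
```

View pics/wrist1.png

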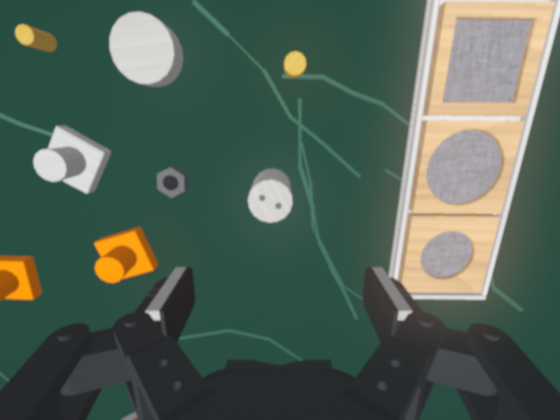

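The wrist view shows the plunger top at (270,201), against a predicted (268,202), so the calibration agrees. Now I'll descend.

Request:
drive_tool(series=[{"x": 1.0,"y": -0.3,"z": -0.35,"ax": 0,"ay": 0,"az": 0},{"x": 2.5,"y": -0.3,"z": -0.35,"ax": 0,"ay": 0,"az": 0},{"x": 4.0,"y": -0.3,"z": -0.35,"ax": 0,"ay": 0,"az": 0},{"x": 5.2,"y": -0.3,"z": -0.35,"ax": 0,"ay": 0,"az": 0},{"x": 5.4,"y": -0.3,"z": -0.35,"ax": 0,"ay": 0,"az": 0}])

```text
time: 1.92
tool_pos: [0.4387, -0.107, 0.029]
tool_rot: [-0.028, -0.703, -0.031, 0.71]
contact_force: [0.1, -0.3, -0.9]
gripper_width: 1.0
```

Request:
drive_tool(hand=0.2, series=[{"x": 0,"y": 0,"z": 0,"ax": 0,"ay": 0,"az": 0},{"x": 0,"y": 0,"z": 0,"ax": 0,"ay": 0,"az": 0},{"x": 0,"y": 0,"z": 0,"ax": 0,"ay": 0,"az": 0},{"x": 0,"y": 0,"z": 0,"ax": 0,"ay": 0,"az": 0},{"x": 0,"y": 0,"z": 0,"ax": 0,"ay": 0,"az": 0}])

```text
time: 2.33
tool_pos: [0.4453, -0.1072, 0.0373]
tool_rot: [0.03, 0.708, 0.03, -0.705]
contact_force: [-1.0, 4.7, 6.8]
gripper_width: 0.45
```

```bash
python3 go.py 0.442 -0.102 0.13 -85.2
```

```text
t 2.33 pos [ 0.4453 -0.1072  0.0373] yaw -85.1 F [-1.   4.7  6.8] w 0.45
shift [-3.71 -0.22  0.1 ] turn [ 0.01 -0.06  0.  ]
```

Request:
drive_tool(hand=0.2, series=[{"x": 0,"y": 0,"z": 0,"ax": 0,"ay": 0,"az": 0},{"x": -0.5,"y": 0,"z": 0,"ax": 0,"ay": 0,"az": 0},{"x": -1.3,"y": 0,"z": 0,"ax": 0,"ay": 0,"az": 0},{"x": -1.8,"y": 0,"z": 0,"ax": 0,"ay": 0,"az": 0},{"x": -1.8,"y": 0,"z": 0,"ax": 0,"ay": 0,"az": 0}])

```text
time: 2.75
tool_pos: [0.4453, -0.1083, 0.0827]
tool_rot: [0.031, 0.709, 0.029, -0.704]
contact_force: [0.6, 0.2, -4.5]
gripper_width: 0.451
```

```bash
python3 go.py 0.3868 -0.303 0.08 -85.2;sleep 0; python3 - <<'E'
from plant import sensors,cams
from h import *
for n in("wrist",):
    f=cams.grab_frame(n);cv2.imwrite(f"pics/{n}2.png",f["img"]);np.savez(f"{n}2.npz",**f)
    for p in((.3868,-.303,.011),(.4824,-.295,.011),(.578,-.287,.011)): print(proj(f,p))
s=sensors.state();print(s["tool_pos"],s["joint_vel"])
E
```

```text
t 2.75 pos [ 0.4453 -0.1083  0.0827] yaw -85.1 F [ 0.6  0.2 -4.5] w 0.451
shift [0.11 7.56 3.  ] turn [ 0.02 -0.07 -0.04]
[497.56545691 307.10016159]
[526.18854052 199.10912088]
[563.30730805  59.06500861]
[ 0.4443202  -0.10789943  0.08095303] [-6.30308047e-04  3.08502767e-02  3.66222712e-02 -1.59212101e-04
  4.45607836e-05 -6.85522184e-04]
```

View pics/wrist2.png

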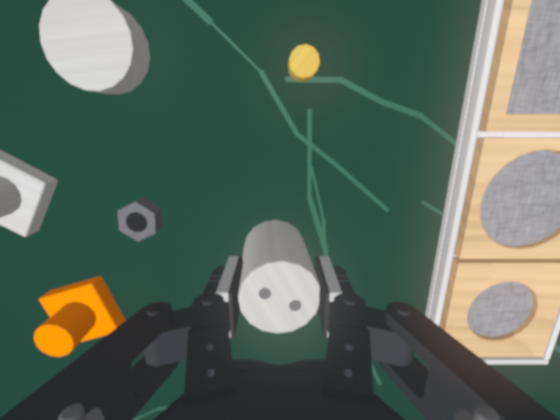

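Request:
drive_tool(series=[{"x": 0,"y": 1.2,"z": 0.5,"ax": 0,"ay": 0,"az": 0},{"x": 0,"y": 2.7,"z": 1.1,"ax": 0,"ay": 0,"az": 0},{"x": 0,"y": 4.2,"z": 1.7,"ax": 0,"ay": 0,"az": 0},{"x": 0,"y": 5.7,"z": 2.3,"ax": 0,"ay": 0,"az": 0},{"x": 0,"y": 6.9,"z": 2.7,"ax": 0,"ay": 0,"az": 0}])

```text
time: 3.22
tool_pos: [0.3884, -0.2866, 0.0776]
tool_rot: [-0.03, -0.706, -0.03, 0.707]
contact_force: [0.5, -0.2, -6.3]
gripper_width: 0.447
```

Request:
drive_tool(series=[{"x": 0,"y": 0.6,"z": 0.15,"ax": 0,"ay": 0,"az": 0},{"x": 0,"y": 0.7,"z": 0.2,"ax": 0,"ay": 0,"az": 0},{"x": 0,"y": 0.7,"z": 0.2,"ax": 0,"ay": 0,"az": 0},{"x": 0,"y": 0.7,"z": 0.2,"ax": 0,"ay": 0,"az": 0},{"x": 0,"y": 0.7,"z": 0.2,"ax": 0,"ay": 0,"az": 0}])

```text
time: 3.63
tool_pos: [0.3867, -0.3012, 0.0779]
tool_rot: [-0.03, -0.706, -0.031, 0.707]
contact_force: [0.9, 0.6, -7.2]
gripper_width: 0.449
```

```bash
python3 go.py 0.3885 -0.3045 0.047 -85.2; python3 - <<'E'
from plant import sensors,cams
from h import *
for n in("wrist","side"):
    f=cams.grab_frame(n);cv2.imwrite(f"pics/{n}3.png",f["img"]);np.savez(f"{n}3.npz",**f)
    for p in((.3868,-.303,.011),(.4824,-.295,.011),(.578,-.287,.011)): print(proj(f,p))
f=cv2.imread("pics/side3.png")[80:220,240:440];cv2.imwrite("pics/s3c.png",cv2.resize(f,None,fx=3.5,fy=3.5))
E
```

```text
t 3.63 pos [ 0.3867 -0.3012  0.0779] yaw -85.0 F [ 0.9  0.6 -7.2] w 0.449
shift [ 1.24  0.14 -0.06] turn [0.03 0.01 0.02]
[280.49910945 226.8756366 ]
[281.30787345  91.52172336]
[282.40589332 -92.24175424]
[360.23716756 143.39188918]
[326.35464422 137.70527848]
[293.45897247 132.1842942 ]
```

View pics/wrist3.png

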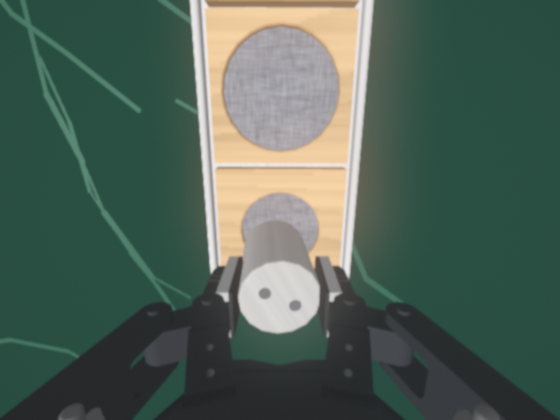

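View pics/s3c.png

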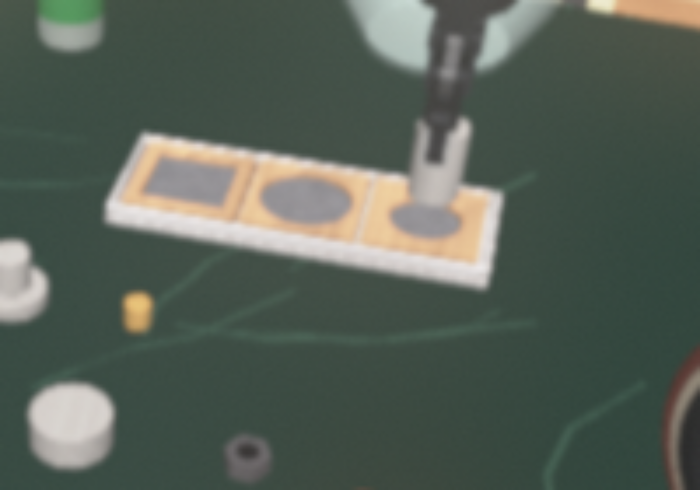

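Request:
drive_tool(series=[{"x": 0.4,"y": 0.07,"z": -0.05,"ax": 0,"ay": 0,"az": 0},{"x": 0.8,"y": 0.07,"z": -0.05,"ax": 0,"ay": 0,"az": 0},{"x": 1.05,"y": 0.07,"z": -0.05,"ax": 0,"ay": 0,"az": 0},{"x": 1.15,"y": 0.07,"z": -0.05,"ax": 0,"ay": 0,"az": 0},{"x": 1.15,"y": 0.07,"z": -0.05,"ax": 0,"ay": 0,"az": 0}])

```text
time: 4.15
tool_pos: [0.3879, -0.3037, 0.049]
tool_rot: [-0.03, -0.706, -0.031, 0.707]
contact_force: [0.3, -0.9, -6.4]
gripper_width: 0.446
```

Request:
drive_tool(series=[{"x": 0.05,"y": 0,"z": 0,"ax": 0,"ay": 0,"az": 0},{"x": 0.1,"y": 0,"z": 0,"ax": 0,"ay": 0,"az": 0},{"x": 0.15,"y": 0,"z": 0,"ax": 0,"ay": 0,"az": 0}])

```text
time: 4.4
tool_pos: [0.389, -0.3047, 0.0482]
tool_rot: [0.03, 0.707, 0.03, -0.706]
contact_force: [-3.3, 7.9, 13.3]
gripper_width: 0.45
```

Contact at the expected height. Releasing the plunger.

Request:
drive_tool(hand=0.75, series=[{"x": 0,"y": 0,"z": 0,"ax": 0,"ay": 0,"az": 0},{"x": 0,"y": 0,"z": 0,"ax": 0,"ay": 0,"az": 0},{"x": -0.1,"y": 0,"z": 0,"ax": 0,"ay": 0,"az": 0},{"x": -1.0,"y": 0,"z": 0,"ax": 0,"ay": 0,"az": 0},{"x": -2.4,"y": 0,"z": 0,"ax": 0,"ay": 0,"az": 0}])

```text
time: 4.82
tool_pos: [0.3863, -0.3025, 0.1036]
tool_rot: [-0.028, -0.705, -0.032, 0.708]
contact_force: [0.5, -0.3, 0.9]
gripper_width: 0.751
```

Request:
drive_tool(series=[{"x": -1.5,"y": 0,"z": 0,"ax": 0,"ay": 0,"az": 0},{"x": -1.7,"y": -1.5,"z": -0.3,"ax": 0,"ay": 0,"az": 0},{"x": -1.7,"y": -3.0,"z": -0.6,"ax": 0,"ay": 0,"az": 0},{"x": -1.7,"y": -4.5,"z": -0.9,"ax": 0,"ay": 0,"az": 0},{"x": -1.7,"y": -6.0,"z": -1.2,"ax": 0,"ay": 0,"az": 0}])

```text
time: 5.23
tool_pos: [0.4059, -0.1516, 0.1501]
tool_rot: [0.03, 0.707, 0.029, -0.706]
contact_force: [0.7, 0.6, -0.5]
gripper_width: 0.752
```

```bash
python3 go.py 0.4535 0.097 0.13 -116.1; python3 - <<'E'
from plant import sensors,cams
from h import *
for n in("side","wrist"):
    f=cams.grab_frame(n);cv2.imwrite(f"pics/{n}4.png",f["img"]);np.savez(f"{n}4.npz",**f)
a=cv2.resize(cv2.imread("pics/side4.png")[80:200,240:440],(600,360));b=cv2.resize(cv2.imread("pics/wrist4.png"),(600,450))
cv2.imwrite("pics/c4.png",np.vstack([a,b])[:600])
E
```

```text
t 5.23 pos [ 0.4059 -0.1516  0.1501] yaw -85.2 F [ 0.7  0.6 -0.5] w 0.752
shift [ 0.79 -9.75 -2.73] turn [ 6.18 -0.04 -0.01]
```

View pics/c4.png

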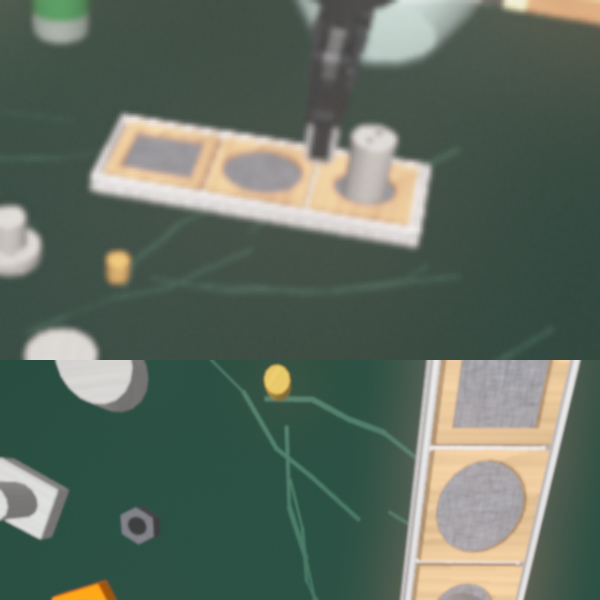

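The plunger is standing in the small nest. Next is the square punch.

Request:
drive_tool(series=[{"x": 0,"y": -1.5,"z": -0.4,"ax": 1.2,"ay": 0,"az": 0},{"x": 0,"y": -3.0,"z": -0.8,"ax": 2.4,"ay": 0,"az": 0},{"x": 0,"y": -4.5,"z": -1.2,"ax": 3.6,"ay": 0,"az": 0},{"x": 0,"y": -6.0,"z": -1.6,"ax": 4.8,"ay": 0,"az": 0},{"x": 0,"y": -7.5,"z": -2.0,"ax": 6.0,"ay": 0,"az": 0}])

```text
time: 5.75
tool_pos: [0.4377, 0.0241, 0.1497]
tool_rot: [-0.148, 0.692, -0.148, -0.69]
contact_force: [1.3, -0.3, -0.2]
gripper_width: 0.751
```

```bash
python3 go.py 0.4535 0.097 0.13 -116.1
```

```text
t 5.75 pos [0.4377 0.0241 0.1497] yaw -114.2 F [ 1.3 -0.3 -0.2] w 0.751
shift [ 0.79 -2.92  0.62] turn [ 0.38 -0.03  0.  ]
```

Request:
drive_tool(series=[{"x": 0,"y": -1.2,"z": 0.4,"ax": 0.3,"ay": 0,"az": 0},{"x": 0,"y": -2.2,"z": 0.7,"ax": 0.3,"ay": 0,"az": 0},{"x": 0,"y": -2.5,"z": 0.75,"ax": 0.3,"ay": 0,"az": 0},{"x": 0,"y": -2.5,"z": 0.75,"ax": 0.3,"ay": 0,"az": 0},{"x": 0,"y": -2.5,"z": 0.75,"ax": 0.3,"ay": 0,"az": 0}])

```text
time: 6.17
tool_pos: [0.4454, 0.0872, 0.1491]
tool_rot: [-0.155, 0.69, -0.155, -0.69]
contact_force: [0.0, 0.1, 0.6]
gripper_width: 0.753
```

```bash
python3 go.py 0.4535 0.097 0.018 -116.1; python3 - <<'E'
from plant import sensors,cams
from h import *
f=cams.grab_frame("wrist");cv2.imwrite(f"pics/w5.png",f["img"]);print(proj(f,(.4535,.097,.044)),proj(f,(.4535,.097,.014)))
E
```

```text
t 6.17 pos [0.4454 0.0872 0.1491] yaw -115.3 F [0.  0.1 0.6] w 0.753
shift [ 5.24 -0.5  -0.12] turn [ 0.15 -0.01 -0.01]
[264.37522892 208.58491761] [265.74742723 199.67081755]
```

View pics/w5.png

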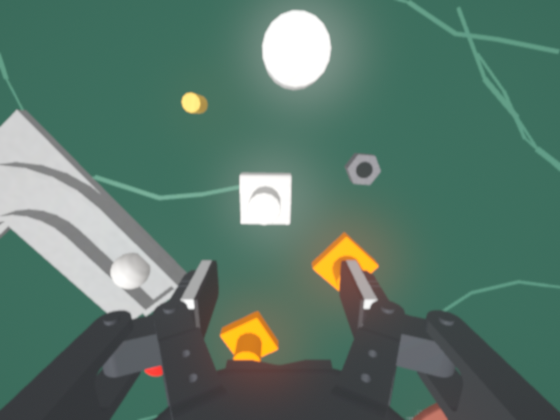

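The punch foot at (265,199) matches the prediction and is square to the jaws, so I'll descend and grip the stem.

Request:
drive_tool(series=[{"x": 1.0,"y": -0.45,"z": -0.1,"ax": 0.15,"ay": 0,"az": 0},{"x": 2.5,"y": -0.45,"z": -0.1,"ax": 0.15,"ay": 0,"az": 0},{"x": 4.0,"y": -0.45,"z": -0.1,"ax": 0.15,"ay": 0,"az": 0},{"x": 4.8,"y": -0.45,"z": -0.1,"ax": 0.15,"ay": 0,"az": 0},{"x": 5.0,"y": -0.45,"z": -0.1,"ax": 0.15,"ay": 0,"az": 0}])

```text
time: 6.63
tool_pos: [0.4484, 0.0953, 0.0193]
tool_rot: [0.16, -0.686, 0.161, 0.691]
contact_force: [-0.2, 0.5, -0.4]
gripper_width: 0.746
```

```bash
python3 go.py 0.4535 0.097 0.020 -116.1
```

```text
t 6.63 pos [0.4484 0.0953 0.0193] yaw -116.2 F [-0.2  0.5 -0.4] w 0.746
shift [-0.03 -0.15 -0.15] turn [-0.03  0.08 -0.05]
```

Request:
drive_tool(series=[{"x": 0,"y": 0,"z": 0,"ax": 0,"ay": 0,"az": 0},{"x": 0,"y": 0,"z": 0,"ax": 0,"ay": 0,"az": 0},{"x": 0,"y": 0,"z": 0,"ax": 0,"ay": 0,"az": 0}])

```text
time: 6.88
tool_pos: [0.4541, 0.0966, 0.0261]
tool_rot: [-0.16, 0.69, -0.16, -0.687]
contact_force: [0.5, -1.1, -0.0]
gripper_width: 0.753
```

```bash
python3 go.py 0.4535 0.097 0.020 -116.1
```

```text
t 6.88 pos [0.4541 0.0966 0.0261] yaw -116.2 F [ 0.5 -1.1 -0. ] w 0.753
shift [ 0.24 -0.    0.03] turn [-0.01 -0.04  0.02]
```

Request:
drive_tool(hand=0.1, series=[{"x": 0.2,"y": 0,"z": 0,"ax": 0,"ay": 0,"az": 0},{"x": 0.2,"y": 0,"z": 0,"ax": 0,"ay": 0,"az": 0},{"x": 0.2,"y": 0,"z": 0,"ax": 0,"ay": 0,"az": 0},{"x": 0.2,"y": 0,"z": 0,"ax": 0,"ay": 0,"az": 0},{"x": 0.2,"y": 0,"z": 0,"ax": 0,"ay": 0,"az": 0}])

```text
time: 7.3
tool_pos: [0.4529, 0.0975, 0.02]
tool_rot: [-0.16, 0.689, -0.159, -0.688]
contact_force: [-1.4, 1.0, 5.0]
gripper_width: 0.335
```

Request:
drive_tool(series=[{"x": 0,"y": 0,"z": 0,"ax": 0,"ay": 0,"az": 0},{"x": -0.4,"y": 0,"z": 0,"ax": 0,"ay": 0,"az": 0},{"x": -1.2,"y": 0,"z": 0,"ax": 0,"ay": 0,"az": 0},{"x": -2.0,"y": 0,"z": 0,"ax": 0,"ay": 0,"az": 0},{"x": -2.4,"y": 0,"z": 0,"ax": 0,"ay": 0,"az": 0}])

```text
time: 7.72
tool_pos: [0.4522, 0.097, 0.0802]
tool_rot: [-0.16, 0.689, -0.16, -0.688]
contact_force: [-0.3, -0.2, -4.3]
gripper_width: 0.327
```

```bash
python3 go.py 0.578 -0.287 0.08 -85.2
```

```text
t 7.72 pos [0.4522 0.097  0.0802] yaw -116.1 F [-0.3 -0.2 -4.3] w 0.327
shift [  0.02  11.58 -11.27] turn [-6.18 -0.01 -0.  ]
```

Request:
drive_tool(series=[{"x": 0,"y": 0.7,"z": -0.7,"ax": -0.5,"ay": 0,"az": 0},{"x": 0,"y": 1.7,"z": -1.7,"ax": -1.2,"ay": 0,"az": 0},{"x": 0,"y": 2.7,"z": -2.7,"ax": -2.2,"ay": 0,"az": 0},{"x": 0,"y": 3.7,"z": -3.7,"ax": -3.2,"ay": 0,"az": 0},{"x": 0,"y": 4.7,"z": -4.7,"ax": -4.2,"ay": 0,"az": 0}])

```text
time: 8.13
tool_pos: [0.5051, -0.0615, 0.0779]
tool_rot: [0.03, -0.706, 0.03, 0.707]
contact_force: [1.4, 1.0, -5.7]
gripper_width: 0.327
```

```bash
python3 go.py 0.578 -0.287 0.08 -85.2
```

```text
t 8.13 pos [ 0.5051 -0.0615  0.0779] yaw -94.8 F [ 1.4  1.  -5.7] w 0.327
shift [-0.09  8.74 -3.66] turn [-1.93  0.02  0.  ]
```

Request:
drive_tool(series=[{"x": 0,"y": 1.4,"z": -0.6,"ax": -0.8,"ay": 0,"az": 0},{"x": 0,"y": 2.8,"z": -1.2,"ax": -1.6,"ay": 0,"az": 0},{"x": 0,"y": 4.2,"z": -1.8,"ax": -1.85,"ay": 0,"az": 0},{"x": 0,"y": 5.6,"z": -2.4,"ax": -1.85,"ay": 0,"az": 0},{"x": 0,"y": 7.0,"z": -2.9,"ax": -1.85,"ay": 0,"az": 0}])

```text
time: 8.55
tool_pos: [0.562, -0.2424, 0.0775]
tool_rot: [-0.025, -0.706, -0.026, 0.707]
contact_force: [1.0, 0.3, -4.6]
gripper_width: 0.332
```

Request:
drive_tool(series=[{"x": 0,"y": 0.8,"z": -0.2,"ax": 0,"ay": 0,"az": 0},{"x": 0,"y": 1.2,"z": -0.2,"ax": 0,"ay": 0,"az": 0},{"x": 0,"y": 1.2,"z": -0.2,"ax": 0,"ay": 0,"az": 0},{"x": 0,"y": 1.2,"z": -0.2,"ax": 0,"ay": 0,"az": 0}])

```text
time: 8.88
tool_pos: [0.5686, -0.2695, 0.0776]
tool_rot: [-0.025, -0.706, -0.026, 0.707]
contact_force: [-0.4, 1.1, -4.2]
gripper_width: 0.332
```

```bash
python3 go.py 0.578 -0.287 0.033 -85.2; python3 - <<'E'
from plant import sensors,cams
from h import *
f=cams.grab_frame("wrist");cv2.imwrite(f"pics/w6.png",f["img"]);print(proj(f,(.578,-.287,.011)))
E
```

```text
t 8.88 pos [ 0.5686 -0.2695  0.0776] yaw -85.9 F [-0.4  1.1 -4.2] w 0.332
shift [ 1.78  0.73 -0.33] turn [-0.14  0.02  0.03]
[302.20060832 216.84348347]
```

View pics/w6.png

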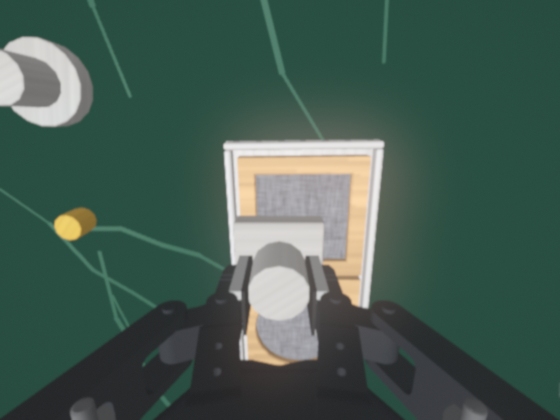

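Request:
drive_tool(series=[{"x": 0,"y": 0.5,"z": -0.3,"ax": -0.15,"ay": 0,"az": 0},{"x": 0.3,"y": 0.7,"z": -0.35,"ax": -0.15,"ay": 0,"az": 0},{"x": 0.7,"y": 0.7,"z": -0.35,"ax": -0.15,"ay": 0,"az": 0},{"x": 1.0,"y": 0.7,"z": -0.35,"ax": -0.15,"ay": 0,"az": 0},{"x": 1.0,"y": 0.7,"z": -0.35,"ax": -0.15,"ay": 0,"az": 0}])

```text
time: 9.35
tool_pos: [0.5773, -0.2849, 0.0501]
tool_rot: [-0.029, -0.705, -0.032, 0.708]
contact_force: [-0.8, -0.0, -5.0]
gripper_width: 0.332
```

```bash
python3 go.py 0.578 -0.287 0.033 -85.2
```

```text
t 9.35 pos [ 0.5773 -0.2849  0.0501] yaw -85.1 F [-0.8 -0.  -5. ] w 0.332
shift [ 0.68  0.09 -0.02] turn [0.03 0.06 0.05]
```

Request:
drive_tool(series=[{"x": 0.25,"y": 0.07,"z": 0,"ax": 0,"ay": 0,"az": 0},{"x": 0.45,"y": 0.07,"z": 0,"ax": 0,"ay": 0,"az": 0},{"x": 0.6,"y": 0.07,"z": 0,"ax": 0,"ay": 0,"az": 0},{"x": 0.65,"y": 0.07,"z": 0,"ax": 0,"ay": 0,"az": 0},{"x": 0.7,"y": 0.07,"z": 0,"ax": 0,"ay": 0,"az": 0}])

```text
time: 9.77
tool_pos: [0.5797, -0.2889, 0.036]
tool_rot: [-0.03, -0.706, -0.03, 0.707]
contact_force: [0.4, -0.5, -4.7]
gripper_width: 0.331
```

Request:
drive_tool(series=[{"x": 0.04,"y": 0,"z": 0,"ax": 0,"ay": 0,"az": 0},{"x": 0.08,"y": 0,"z": 0,"ax": 0,"ay": 0,"az": 0}])

```text
time: 9.93
tool_pos: [0.58, -0.2892, 0.0346]
tool_rot: [0.03, 0.707, 0.03, -0.706]
contact_force: [0.2, -0.0, -4.2]
gripper_width: 0.329
```

Request:
drive_tool(series=[{"x": 0.06,"y": -0.05,"z": 0.04,"ax": 0,"ay": 0,"az": 0},{"x": 0.12,"y": -0.05,"z": 0.04,"ax": 0,"ay": 0,"az": 0},{"x": 0.15,"y": -0.05,"z": 0.04,"ax": 0,"ay": 0,"az": 0}])

```text
time: 10.18
tool_pos: [0.5787, -0.2878, 0.0311]
tool_rot: [-0.03, -0.706, -0.03, 0.707]
contact_force: [-2.3, 1.4, 1.2]
gripper_width: 0.326
```

Contact is starting: the z force went from −4.5 N to +1.2 N at the expected height. Releasing.

Request:
drive_tool(hand=0.7, series=[{"x": 0.04,"y": 0,"z": 0,"ax": 0,"ay": 0,"az": 0},{"x": 0,"y": 0,"z": 0,"ax": 0,"ay": 0,"az": 0},{"x": 0,"y": 0,"z": 0,"ax": 0,"ay": 0,"az": 0},{"x": -1.0,"y": 0,"z": 0,"ax": 0,"ay": 0,"az": 0},{"x": -2.4,"y": 0,"z": 0,"ax": 0,"ay": 0,"az": 0}])

```text
time: 10.6
tool_pos: [0.5763, -0.2863, 0.0873]
tool_rot: [-0.029, -0.704, -0.032, 0.709]
contact_force: [0.3, 0.9, 0.1]
gripper_width: 0.7
```

Request:
drive_tool(series=[{"x": -1.0,"y": 0,"z": 0,"ax": 0,"ay": 0,"az": 0},{"x": -1.5,"y": -1.3,"z": 0.1,"ax": 0,"ay": 0,"az": 0},{"x": -1.5,"y": -2.8,"z": 0.2,"ax": 0,"ay": 0,"az": 0},{"x": -1.5,"y": -4.4,"z": 0.2,"ax": 0,"ay": 0,"az": 0},{"x": -1.5,"y": -6.0,"z": 0.0,"ax": 0,"ay": 0,"az": 0}])

```text
time: 11.02
tool_pos: [0.5659, -0.1376, 0.1295]
tool_rot: [0.03, 0.707, 0.029, -0.706]
contact_force: [1.4, 1.0, 0.2]
gripper_width: 0.699
```

```bash
python3 go.py 0.686 0.1175 0.12 -85.2; python3 - <<'E'
from plant import sensors,cams
from h import *
f=cams.grab_frame("side");a=cv2.resize(f["img"][80:200,240:440],(600,360),interpolation=cv2.INTER_CUBIC);cv2.imwrite(f"pics/s7.png",a)
E
```

```text
t 11.02 pos [ 0.5659 -0.1376  0.1295] yaw -85.2 F [1.4 1.  0.2] w 0.699
shift [ 0.38 -9.77 -5.64] turn [-0.   -0.03 -0.01]
```

View pics/s7.png

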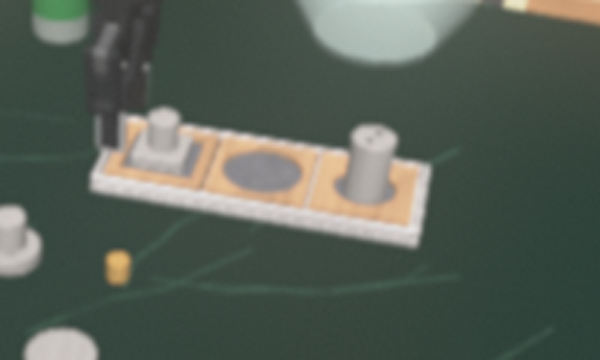

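The punch sits square in its nest. Next is the collar.

Request:
drive_tool(hand=1.0, series=[{"x": 0,"y": -1.4,"z": -0.8,"ax": 0,"ay": 0,"az": 0},{"x": 0,"y": -2.8,"z": -1.6,"ax": 0,"ay": 0,"az": 0},{"x": 0,"y": -4.2,"z": -2.4,"ax": 0,"ay": 0,"az": 0},{"x": 0,"y": -5.6,"z": -3.2,"ax": 0,"ay": 0,"az": 0},{"x": 0,"y": -7.0,"z": -4.0,"ax": 0,"ay": 0,"az": 0}])

```text
time: 11.48
tool_pos: [0.6519, 0.0462, 0.1291]
tool_rot: [0.03, 0.707, 0.03, -0.706]
contact_force: [0.3, -1.5, -0.2]
gripper_width: 1.0
```

Request:
drive_tool(series=[{"x": 0,"y": -1.2,"z": -0.7,"ax": 0,"ay": 0,"az": 0},{"x": 0,"y": -2.1,"z": -1.2,"ax": 0,"ay": 0,"az": 0},{"x": 0,"y": -2.4,"z": -1.5,"ax": 0,"ay": 0,"az": 0},{"x": 0,"y": -2.4,"z": -1.5,"ax": 0,"ay": 0,"az": 0},{"x": 0,"y": -2.4,"z": -1.5,"ax": 0,"ay": 0,"az": 0}])

```text
time: 11.9
tool_pos: [0.6831, 0.1069, 0.1282]
tool_rot: [0.031, 0.706, 0.03, -0.706]
contact_force: [0.1, -1.0, 0.3]
gripper_width: 0.998
```

```bash
python3 go.py 0.686 0.1172 0.004 -85.2; python3 - <<'E'
from plant import sensors,cams
from h import *
f=cams.grab_frame("wrist");cv2.imwrite(f"pics/w8.png",f["img"]);print(proj(f,(.686,.1172,.026)))
E
```

```text
t 11.9 pos [0.6831 0.1069 0.1282] yaw -85.1 F [ 0.1 -1.   0.3] w 0.998
shift [ 4.97 -0.4  -0.15] turn [ 0.02 -0.   -0.01]
[266.6067845  208.63609328]
```

View pics/w8.png

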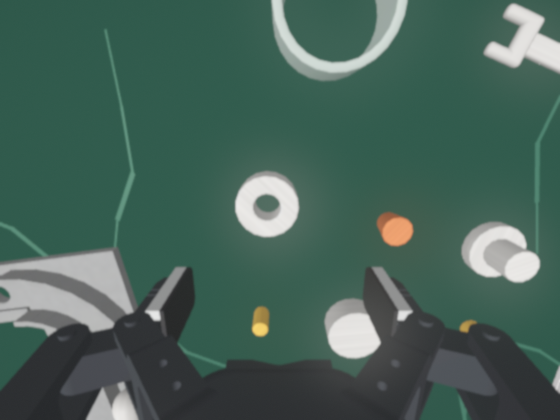

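The collar top at (267,204) was predicted at (267,209), so I'll take x about 1 mm further. Descending.

Request:
drive_tool(series=[{"x": 1.0,"y": -0.35,"z": -0.2,"ax": 0,"ay": 0,"az": 0},{"x": 2.3,"y": -0.35,"z": -0.2,"ax": 0,"ay": 0,"az": 0},{"x": 3.4,"y": -0.35,"z": -0.2,"ax": 0,"ay": 0,"az": 0},{"x": 4.1,"y": -0.35,"z": -0.2,"ax": 0,"ay": 0,"az": 0},{"x": 4.3,"y": -0.35,"z": -0.2,"ax": 0,"ay": 0,"az": 0}])

```text
time: 12.37
tool_pos: [0.6835, 0.1144, 0.0159]
tool_rot: [-0.03, -0.704, -0.029, 0.709]
contact_force: [-0.2, -0.3, -0.9]
gripper_width: 0.996
```

Request:
drive_tool(series=[{"x": 0.1,"y": 0,"z": 0,"ax": 0,"ay": 0,"az": 0},{"x": 0.3,"y": 0,"z": 0,"ax": 0,"ay": 0,"az": 0},{"x": 0.3,"y": 0,"z": 0,"ax": 0,"ay": 0,"az": 0}])

```text
time: 12.62
tool_pos: [0.6879, 0.116, 0.0142]
tool_rot: [0.03, 0.707, 0.03, -0.706]
contact_force: [0.8, -0.3, -0.5]
gripper_width: 1.003
```

```bash
python3 go.py 0.687 0.1172 0.004 -85.2
```

```text
t 12.62 pos [0.6879 0.116  0.0142] yaw -85.2 F [ 0.8 -0.3 -0.5] w 1.003
shift [ 0.41 -0.05  0.03] turn [ 0.01 -0.02 -0.  ]
```

Request:
drive_tool(series=[{"x": 0.2,"y": -0.03,"z": 0.02,"ax": 0,"ay": 0,"az": 0},{"x": 0.38,"y": -0.03,"z": 0.02,"ax": 0,"ay": 0,"az": 0},{"x": 0.38,"y": -0.03,"z": 0.02,"ax": 0,"ay": 0,"az": 0}])

```text
time: 12.87
tool_pos: [0.6863, 0.1174, 0.0032]
tool_rot: [-0.03, -0.706, -0.03, 0.707]
contact_force: [0.7, 0.1, -0.4]
gripper_width: 0.998
```

Request:
drive_tool(hand=0.4, series=[{"x": 0,"y": 0,"z": 0,"ax": 0,"ay": 0,"az": 0},{"x": 0,"y": 0,"z": 0,"ax": 0,"ay": 0,"az": 0},{"x": 0,"y": 0,"z": 0,"ax": 0,"ay": 0,"az": 0},{"x": 0,"y": 0,"z": 0,"ax": 0,"ay": 0,"az": 0},{"x": 0,"y": 0,"z": 0,"ax": 0,"ay": 0,"az": 0}])

```text
time: 13.28
tool_pos: [0.6873, 0.1176, 0.0046]
tool_rot: [0.03, 0.707, 0.03, -0.706]
contact_force: [-0.4, 1.3, 3.3]
gripper_width: 0.635
```

Request:
drive_tool(series=[{"x": 0,"y": 0,"z": 0,"ax": 0,"ay": 0,"az": 0},{"x": -0.4,"y": 0,"z": 0,"ax": 0,"ay": 0,"az": 0},{"x": -1.2,"y": 0,"z": 0,"ax": 0,"ay": 0,"az": 0},{"x": -2.2,"y": 0,"z": 0,"ax": 0,"ay": 0,"az": 0},{"x": -3.0,"y": 0,"z": 0,"ax": 0,"ay": 0,"az": 0}])

```text
time: 13.7
tool_pos: [0.6851, 0.1171, 0.0779]
tool_rot: [-0.03, -0.705, -0.03, 0.708]
contact_force: [-0.5, 1.0, -3.8]
gripper_width: 0.638
```

```bash
python3 go.py 0.483 -0.2955 0.08 -85.2; python3 - <<'E'
from plant import sensors,cams
from h import *
f=cams.grab_frame("wrist");cv2.imwrite(f"pics/w9.png",f["img"])
E
```

```text
t 13.7 pos [0.6851 0.1171 0.0779] yaw -85.1 F [-0.5  1.  -3.8] w 0.638
shift [-0.05 15.75  9.46] turn [ 0.02  0.04 -0.  ]
```

View pics/w9.png

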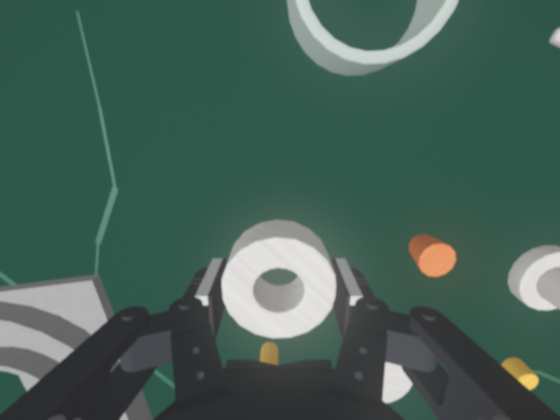

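Request:
drive_tool(series=[{"x": 0,"y": 0.8,"z": 0.5,"ax": 0,"ay": 0,"az": 0},{"x": 0,"y": 2.0,"z": 1.2,"ax": 0,"ay": 0,"az": 0},{"x": 0,"y": 3.3,"z": 2.0,"ax": 0,"ay": 0,"az": 0},{"x": 0,"y": 4.6,"z": 2.8,"ax": 0,"ay": 0,"az": 0},{"x": 0,"y": 5.9,"z": 3.6,"ax": 0,"ay": 0,"az": 0}])

```text
time: 14.17
tool_pos: [0.607, -0.0383, 0.0766]
tool_rot: [-0.03, -0.705, -0.031, 0.708]
contact_force: [0.7, -0.5, -4.0]
gripper_width: 0.634
```

Request:
drive_tool(series=[{"x": 0,"y": 1.3,"z": 0.8,"ax": 0,"ay": 0,"az": 0},{"x": 0,"y": 2.6,"z": 1.6,"ax": 0,"ay": 0,"az": 0},{"x": 0,"y": 3.9,"z": 2.4,"ax": 0,"ay": 0,"az": 0},{"x": 0,"y": 5.2,"z": 3.1,"ax": 0,"ay": 0,"az": 0},{"x": 0,"y": 6.5,"z": 3.9,"ax": 0,"ay": 0,"az": 0}])

```text
time: 14.58
tool_pos: [0.5241, -0.2084, 0.077]
tool_rot: [-0.03, -0.706, -0.031, 0.707]
contact_force: [1.0, -1.4, -4.6]
gripper_width: 0.636
```

Request:
drive_tool(series=[{"x": 0,"y": 1.2,"z": 0.7,"ax": 0,"ay": 0,"az": 0},{"x": 0,"y": 2.2,"z": 1.3,"ax": 0,"ay": 0,"az": 0},{"x": 0,"y": 2.9,"z": 1.8,"ax": 0,"ay": 0,"az": 0},{"x": 0,"y": 2.9,"z": 1.8,"ax": 0,"ay": 0,"az": 0},{"x": 0,"y": 2.9,"z": 1.8,"ax": 0,"ay": 0,"az": 0}])

```text
time: 15.0
tool_pos: [0.486, -0.2838, 0.077]
tool_rot: [-0.029, -0.706, -0.03, 0.707]
contact_force: [0.6, -0.1, -3.6]
gripper_width: 0.635
```

```bash
python3 go.py 0.483 -0.2955 0.016 -85.2; python3 - <<'E'
from plant import sensors,cams
from h import *
f=cams.grab_frame("wrist");cv2.imwrite(f"pics/w10.png",f["img"]);print(proj(f,(.483,-.2955,.011)),proj(f,(.578,-.287,.025)))
E
```

```text
t 15.0 pos [ 0.486  -0.2838  0.077 ] yaw -85.3 F [ 0.6 -0.1 -3.6] w 0.635
shift [2.44 0.46 0.15] turn [-0.01  0.02  0.02]
[293.05276829 231.90252085] [295.50692159  97.00508024]
```

View pics/w10.png

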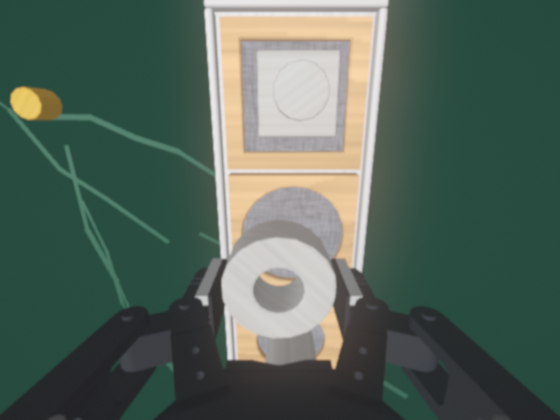

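The square punch is centred and parallel in its nest, and the wide nest's u≈293 matches. Lowering the collar.

Request:
drive_tool(series=[{"x": 0,"y": 0.4,"z": 0.1,"ax": 0,"ay": 0,"az": 0},{"x": 0.5,"y": 0.43,"z": 0.12,"ax": 0,"ay": 0,"az": 0},{"x": 1.2,"y": 0.43,"z": 0.12,"ax": 0,"ay": 0,"az": 0},{"x": 1.7,"y": 0.43,"z": 0.12,"ax": 0,"ay": 0,"az": 0},{"x": 1.8,"y": 0.43,"z": 0.12,"ax": 0,"ay": 0,"az": 0}])

```text
time: 15.47
tool_pos: [0.4834, -0.2924, 0.0295]
tool_rot: [-0.029, -0.705, -0.032, 0.708]
contact_force: [-0.2, 1.5, -5.2]
gripper_width: 0.631
```

Request:
drive_tool(series=[{"x": 0.1,"y": 0,"z": 0,"ax": 0,"ay": 0,"az": 0},{"x": 0.2,"y": 0,"z": 0,"ax": 0,"ay": 0,"az": 0},{"x": 0.2,"y": 0,"z": 0,"ax": 0,"ay": 0,"az": 0}])

```text
time: 15.72
tool_pos: [0.4857, -0.2945, 0.0286]
tool_rot: [0.03, 0.707, 0.03, -0.706]
contact_force: [-0.1, -0.5, -3.7]
gripper_width: 0.638
```

```bash
python3 go.py 0.483 -0.2955 0.016 -85.2
```

```text
t 15.72 pos [ 0.4857 -0.2945  0.0286] yaw -85.1 F [-0.1 -0.5 -3.7] w 0.638
shift [0.5  0.03 0.11] turn [ 0.02 -0.   -0.  ]
```

Request:
drive_tool(series=[{"x": 0.15,"y": 0.02,"z": 0.1,"ax": 0,"ay": 0,"az": 0},{"x": 0.3,"y": 0.02,"z": 0.1,"ax": 0,"ay": 0,"az": 0},{"x": 0.4,"y": 0.02,"z": 0.1,"ax": 0,"ay": 0,"az": 0},{"x": 0.45,"y": 0.02,"z": 0.1,"ax": 0,"ay": 0,"az": 0},{"x": 0.5,"y": 0.02,"z": 0.1,"ax": 0,"ay": 0,"az": 0}])

```text
time: 16.13
tool_pos: [0.4829, -0.2953, 0.0159]
tool_rot: [-0.03, -0.706, -0.03, 0.706]
contact_force: [0.4, -0.4, -3.9]
gripper_width: 0.633
```

Request:
drive_tool(series=[{"x": 0.03,"y": 0,"z": 0,"ax": 0,"ay": 0,"az": 0},{"x": 0.06,"y": 0,"z": 0,"ax": 0,"ay": 0,"az": 0}])

```text
time: 16.3
tool_pos: [0.483, -0.2953, 0.0155]
tool_rot: [-0.03, -0.706, -0.03, 0.707]
contact_force: [-5.5, 3.4, 7.8]
gripper_width: 0.633
```

Request:
drive_tool(hand=0.95, series=[{"x": 0,"y": 0,"z": 0,"ax": 0,"ay": 0,"az": 0},{"x": 0,"y": 0,"z": 0,"ax": 0,"ay": 0,"az": 0},{"x": 0,"y": 0,"z": 0,"ax": 0,"ay": 0,"az": 0},{"x": -1.0,"y": 0,"z": 0,"ax": 0,"ay": 0,"az": 0},{"x": -2.4,"y": 0,"z": 0,"ax": 0,"ay": 0,"az": 0}])

```text
time: 16.72
tool_pos: [0.4807, -0.2935, 0.0715]
tool_rot: [-0.028, -0.704, -0.032, 0.708]
contact_force: [0.6, 0.8, 0.7]
gripper_width: 0.955
```

Request:
drive_tool(hand=0, series=[{"x": -1.3,"y": 0,"z": 0,"ax": 0,"ay": 0,"az": 0},{"x": -2.0,"y": -1.3,"z": 0,"ax": 0,"ay": 0,"az": 0},{"x": -2.0,"y": -2.9,"z": 0,"ax": 0,"ay": 0,"az": 0},{"x": -2.0,"y": -4.5,"z": 0.2,"ax": 0,"ay": 0,"az": 0},{"x": -2.0,"y": -6.1,"z": 0.4,"ax": 0,"ay": 0,"az": 0}])

```text
time: 17.13
tool_pos: [0.4604, -0.1433, 0.1258]
tool_rot: [0.03, 0.707, 0.029, -0.705]
contact_force: [0.0, -0.2, -0.5]
gripper_width: 0.245
```

```bash
python3 - <<'E'
from plant import sensors,cams
from h import *
f=cams.grab_frame("top");np.savez("top2.npz",**f)
a=cv2.resize(f["img"][140:290,350:450],(400,600),interpolation=cv2.INTER_CUBIC)
b=cv2.resize(f["img"][150:275,105:205],(400,500),interpolation=cv2.INTER_CUBIC)
b=np.vstack([b,np.zeros((100,400,3),np.uint8)])
cv2.imwrite(f"pics/t11.png",np.hstack([a,b]))
# chute frame
c=np.radians(12.6);P=np.array([.565,.384]);X=np.array([np.cos(c),np.sin(c)]);Y=np.array([-X[1],X[0]])
for p in((-185,-105),(-142,-105),(-170,-105),(-80,-105),(-23.4,-81.6),(0,-25),(0,0),(0,-19)):
    q=P+p[0]/1000*X+p[1]/1000*Y;print(p,q.round(4),proj(f,(*q,.028)).round(1))
E
python3 go.py 0.424 0.245 0.12 -77.4
```

```text
(-185, -105) [0.4074 0.2412] [185.  249.1]
(-142, -105) [0.4493 0.2506] [181.  231.9]
(-170, -105) [0.422  0.2444] [183.6 243.1]
(-80, -105) [0.5098 0.2641] [175.3 207.3]
(-23.4, -81.6) [0.56   0.2993] [160.8 187.2]
(0, -25) [0.5705 0.3596] [136.1 183.4]
(0, 0) [0.565 0.384] [126.1 185.8]
(0, -19) [0.5691 0.3655] [133.7 184. ]
t 17.18 pos [ 0.4582 -0.137   0.1242] yaw -84.9 F [ 2.9  4.6 -1.4] w 0.149
shift [ 2.400e-01 -1.534e+01  1.000e-02] turn [-1.51  0.    0.06]
```

View pics/t11.png

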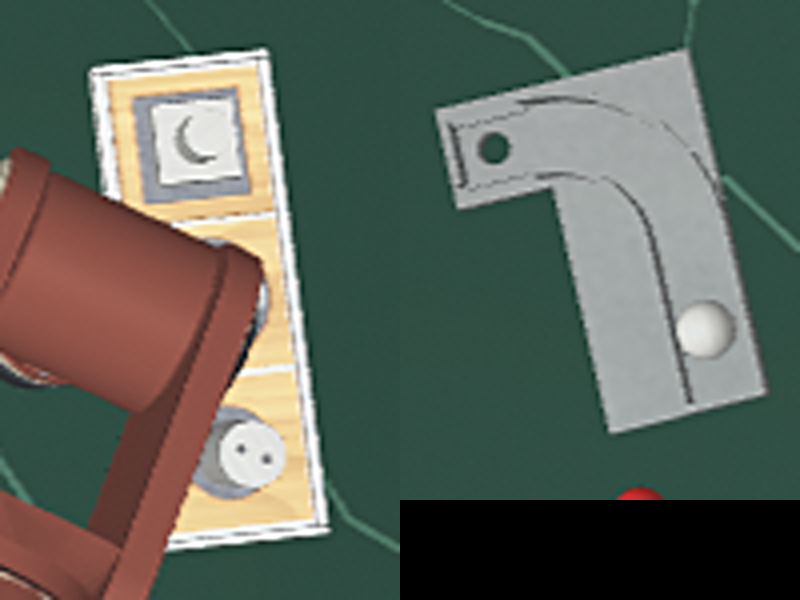

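Request:
drive_tool(hand=0, series=[{"x": 0,"y": -1.4,"z": 0.1,"ax": -0.3,"ay": 0,"az": 0},{"x": 0,"y": -2.9,"z": 0.2,"ax": -0.6,"ay": 0,"az": 0},{"x": 0,"y": -4.4,"z": 0.3,"ax": -0.9,"ay": 0,"az": 0},{"x": 0,"y": -5.9,"z": 0.4,"ax": -1.2,"ay": 0,"az": 0},{"x": 0,"y": -7.4,"z": 0.5,"ax": -1.5,"ay": 0,"az": 0}])

```text
time: 17.6
tool_pos: [0.4318, 0.0405, 0.1252]
tool_rot: [0.077, 0.704, 0.076, -0.702]
contact_force: [-0.2, -0.0, -0.1]
gripper_width: -0.002
```

```bash
python3 go.py 0.4103 0.2418 0.12 -77.4
```

```text
t 17.6 pos [0.4318 0.0405 0.1252] yaw -77.6 F [-0.2 -0.  -0.1] w -0.002
shift [ 0.21 -8.05 -0.89] turn [-0.03 -0.03 -0.01]
```

Request:
drive_tool(series=[{"x": 0,"y": -1.5,"z": -0.2,"ax": 0,"ay": 0,"az": 0},{"x": 0,"y": -3.0,"z": -0.4,"ax": 0,"ay": 0,"az": 0},{"x": 0,"y": -4.5,"z": -0.6,"ax": 0,"ay": 0,"az": 0},{"x": 0,"y": -6.0,"z": -0.8,"ax": 0,"ay": 0,"az": 0},{"x": 0,"y": -7.2,"z": -0.9,"ax": 0,"ay": 0,"az": 0}])

```text
time: 18.02
tool_pos: [0.4151, 0.2224, 0.1254]
tool_rot: [0.076, 0.704, 0.077, -0.702]
contact_force: [0.6, 0.0, -0.3]
gripper_width: -0.001
```

Request:
drive_tool(series=[{"x": 0,"y": -0.4,"z": 0,"ax": 0,"ay": 0,"az": 0},{"x": 0,"y": -0.5,"z": 0,"ax": 0,"ay": 0,"az": 0},{"x": 0,"y": -0.5,"z": 0,"ax": 0,"ay": 0,"az": 0},{"x": 0,"y": -0.5,"z": 0,"ax": 0,"ay": 0,"az": 0}])

```text
time: 18.35
tool_pos: [0.4127, 0.2309, 0.1246]
tool_rot: [0.076, 0.703, 0.076, -0.703]
contact_force: [0.1, 0.7, -0.5]
gripper_width: -0.006
```

```bash
python3 go.py 0.4103 0.2418 0.034 -77.4; python3 - <<'E'
from plant import sensors,cams
from h import *
f=cams.grab_frame("wrist");cv2.imwrite(f"pics/w12.png",f["img"])
c=np.radians(12.6);P=np.array([.565,.384]);X=np.array([np.cos(c),np.sin(c)]);Y=np.array([-X[1],X[0]])
C=lambda x,y,z:(*(P+x/1000*X+y/1000*Y),z)
print("ball",proj(f,C(-142,-105,.028)),"pocket",proj(f,C(0,0,.01)))
E
```

```text
t 18.35 pos [0.4127 0.2309 0.1246] yaw -77.7 F [ 0.1  0.7 -0.5] w -0.006
shift [ 3.62 -0.45  0.  ] turn [-0.05 -0.   -0.01]
ball [264.14697849 168.43143114] pocket [117.62350075 -29.31510162]
```

View pics/w12.png

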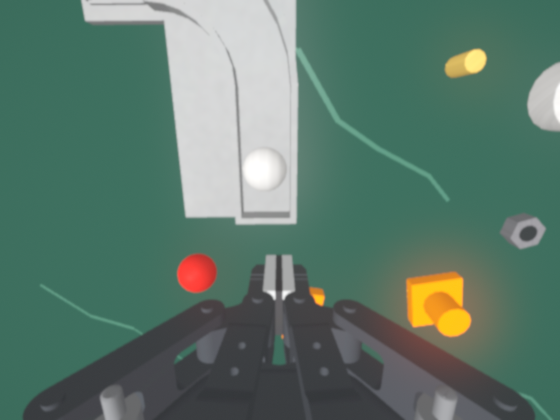

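The ball at (264,169) matches the prediction to 1 px. Lowering the shut fingers behind it, just above the walls.

Request:
drive_tool(series=[{"x": 0.5,"y": -0.4,"z": 0,"ax": 0,"ay": 0,"az": 0},{"x": 1.5,"y": -0.42,"z": 0,"ax": 0,"ay": 0,"az": 0},{"x": 2.5,"y": -0.42,"z": 0,"ax": 0,"ay": 0,"az": 0},{"x": 3.0,"y": -0.42,"z": 0,"ax": 0,"ay": 0,"az": 0},{"x": 3.1,"y": -0.42,"z": 0,"ax": 0,"ay": 0,"az": 0}])

```text
time: 18.82
tool_pos: [0.4083, 0.2399, 0.0439]
tool_rot: [-0.076, -0.701, -0.075, 0.705]
contact_force: [-0.3, -0.6, -0.7]
gripper_width: -0.004
```

Request:
drive_tool(series=[{"x": 0,"y": 0,"z": 0,"ax": 0,"ay": 0,"az": 0},{"x": 0.2,"y": 0,"z": 0,"ax": 0,"ay": 0,"az": 0},{"x": 0.3,"y": 0,"z": 0,"ax": 0,"ay": 0,"az": 0},{"x": 0.3,"y": 0,"z": 0,"ax": 0,"ay": 0,"az": 0}])

```text
time: 19.15
tool_pos: [0.4107, 0.2421, 0.0401]
tool_rot: [0.076, 0.703, 0.076, -0.703]
contact_force: [-0.1, 0.1, 0.0]
gripper_width: 0.003
```

```bash
cat > chute.py <<'E'
from h import *
from plant import sensors
c=np.radians(12.6);P=np.array([.565,.384]);X=np.array([np.cos(c),np.sin(c)]);Y=np.array([-X[1],X[0]])
C=lambda x,y,z:np.array((*(P+x/1000*X+y/1000*Y),z))
def st():
    s=sensors.state();d=s["tool_pos"][:2]-P
    print("t",round(s["time"],2),"chute xy mm",(1000*np.array([d@X,d@Y])).round(1),"z",s["tool_pos"][2].round(4),"yaw rel",np.degrees(yaw(s)-c).round(1),"F",s["contact_force"].round(1));return s
E
python3 -c "
from chute import *
s=st();print(plan(s,C(-182,-105,.034),c-np.pi/2))"
```

```text
t 19.15 chute xy mm [-181.5 -104.8] z 0.0401 yaw rel -90.2 F [-0.1  0.1  0. ]
(array([0.24, 0.01, 0.02]), array([-0.05, -0.01,  0.  ]))
```

Request:
drive_tool(series=[{"x": 0.24,"y": 0,"z": 0,"ax": -0.05,"ay": 0,"az": 0},{"x": 0.24,"y": 0,"z": -0.25,"ax": -0.05,"ay": 0,"az": 0},{"x": 0.24,"y": 0,"z": -0.5,"ax": -0.05,"ay": 0,"az": 0},{"x": 0.24,"y": 0,"z": -0.8,"ax": -0.05,"ay": 0,"az": 0},{"x": 0.24,"y": 0,"z": -1.1,"ax": -0.05,"ay": 0,"az": 0}])

```text
time: 19.57
tool_pos: [0.438, 0.2484, 0.0342]
tool_rot: [-0.078, -0.703, -0.078, 0.703]
contact_force: [-4.0, 0.1, 4.9]
gripper_width: 0.002
```

```bash
python3 -c "
from chute import *
s=st()
from plant import cams
f=cams.grab_frame('wrist');cv2.imwrite('pics/w13.png',f['img'])
f=cams.grab_frame('side');cv2.imwrite('pics/s13.png',cv2.resize(f['img'][230:360,140:340],(600,390)))"
```

```text
t 19.57 chute xy mm [-153.5 -104.6] z 0.0342 yaw rel -89.9 F [-4.   0.1  4.9]
```

View pics/s13.png

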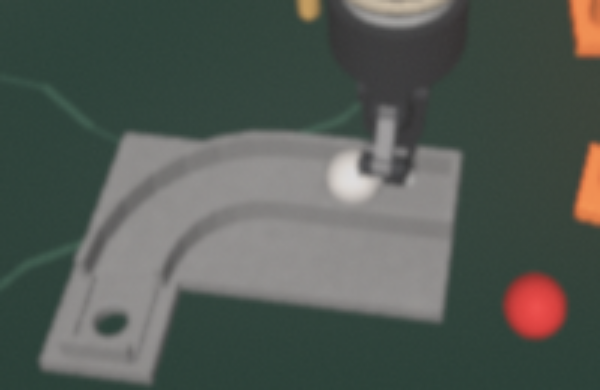

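View pics/w13.png

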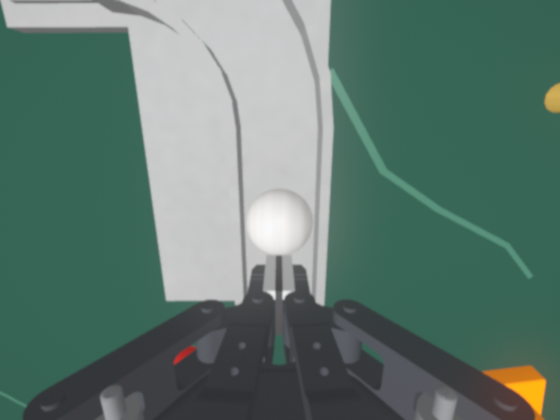

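Pushing works. The ball is at (279,222) in the wrist view, directly ahead of the fingers. Continuing.

Request:
drive_tool(series=[{"x": 0.03,"y": 0,"z": -0.3,"ax": 0,"ay": 0,"az": 0},{"x": 0.03,"y": 0,"z": -0.6,"ax": 0,"ay": 0,"az": 0},{"x": 0.03,"y": 0,"z": -0.9,"ax": 0,"ay": 0,"az": 0},{"x": 0.03,"y": 0,"z": -1.2,"ax": 0,"ay": 0,"az": 0},{"x": 0.03,"y": 0,"z": -1.4,"ax": 0,"ay": 0,"az": 0}])

```text
time: 20.08
tool_pos: [0.4724, 0.256, 0.0331]
tool_rot: [0.078, 0.703, 0.078, -0.703]
contact_force: [-2.7, -1.1, 3.6]
gripper_width: 0.0
```

```bash
python3 -c "
from chute import *
s=st()
from plant import cams
f=cams.grab_frame('wrist');cv2.imwrite('pics/w14.png',f['img'])
def path(a): # TCP lagging 28mm chord behind
    t=np.radians(a);return np.array([-80+80*np.sin(t),-25-80*np.cos(t)])
for a in (0,20,40,60,80,90):
    b=path(a);t=np.radians(a);q=b-27*np.array([np.cos(t),np.sin(t)]);print(a,'ball',b.round(),'tcp',q.round(1),plan(s,C(*q,.033),c-np.pi/2+t))
for y in(-40,-30,-27):print(y,plan(s,C(0,y,.033),c))
"
```

```text
t 20.08 chute xy mm [-118.3 -104.7] z 0.0331 yaw rel -90.0 F [-2.7 -1.1  3.6]
0 ball [ -80. -105.] tcp [-107. -105.] (array([ 0.  ,  0.01, -0.45]), array([ 0.01, -0.01,  0.  ]))
20 ball [ -53. -100.] tcp [ -78.  -109.4] (array([ 0.01,  0.19, -1.61]), array([-3.99, -0.01, -0.  ]))
40 ball [-29. -86.] tcp [ -49.3 -103.6] (array([ 0.01, -0.04, -2.76]), array([-7.99, -0.01, -0.  ]))
60 ball [-11. -65.] tcp [-24.2 -88.4] (array([ 0.01, -0.65, -3.76]), array([-1.199e+01, -1.000e-02, -0.000e+00]))
80 ball [ -1. -39.] tcp [ -5.9 -65.5] (array([ 0.01, -1.57, -4.5 ]), array([-1.599e+01, -1.000e-02, -0.000e+00]))
90 ball [  0. -25.] tcp [ -0. -52.] (array([ 0.01, -2.11, -4.73]), array([-1.799e+01, -1.000e-02, -0.000e+00]))
-40 (array([ 0.01, -2.59, -4.73]), array([-1.799e+01, -1.000e-02, -0.000e+00]))
-30 (array([ 0.01, -2.99, -4.73]), array([-1.799e+01, -1.000e-02, -0.000e+00]))
-27 (array([ 0.01, -3.11, -4.73]), array([-1.799e+01, -1.000e-02, -0.000e+00]))
```

View pics/w14.png

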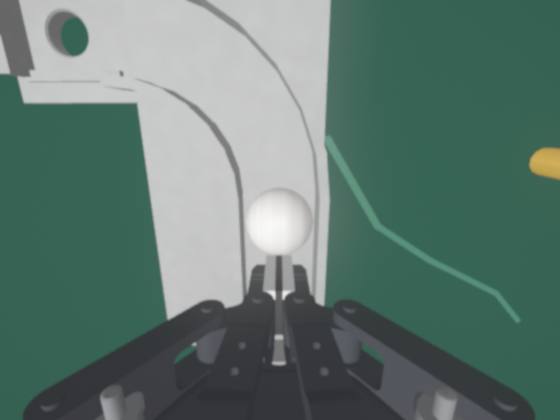

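Request:
drive_tool(series=[{"x": 0,"y": 0,"z": -0.25,"ax": -0.1,"ay": 0,"az": 0},{"x": 0,"y": 0.05,"z": -0.55,"ax": -0.8,"ay": 0,"az": 0},{"x": 0,"y": 0.1,"z": -0.85,"ax": -1.8,"ay": 0,"az": 0},{"x": 0,"y": 0.15,"z": -1.15,"ax": -2.8,"ay": 0,"az": 0},{"x": 0,"y": 0.18,"z": -1.45,"ax": -3.8,"ay": 0,"az": 0}])

```text
time: 20.55
tool_pos: [0.5079, 0.2591, 0.0328]
tool_rot: [-0.195, -0.68, -0.194, 0.68]
contact_force: [-1.6, -1.0, 3.9]
gripper_width: 0.001
```

```bash
cat > w.py <<'E'
from chute import *
import sys
from plant import cams
s=st()
f=cams.grab_frame('wrist');cv2.imwrite(sys.argv[1],f['img'])
for a in range(int(sys.argv[2]),91,10):
    t=np.radians(a);b=np.array([-80+80*np.sin(t),-25-80*np.cos(t)]);q=b-27*np.array([np.cos(t),np.sin(t)]);print(a,*plan(s,C(*q,.033),c-np.pi/2+t))
for y in(-40,-30,-27):print(y,*plan(s,C(0,y,.033),c))
E
python3 w.py pics/w15.png 30
```

```text
t 20.55 chute xy mm [ -82.9 -109.4] z 0.0328 yaw rel -70.7 F [-1.6 -1.   3.9]
30 [-0.01  0.2  -0.76] [-2.14  0.01 -0.  ]
40 [-0.01  0.23 -1.35] [-4.14  0.01 -0.  ]
50 [-0.01  0.15 -1.93] [-6.14  0.01 -0.  ]
60 [-0.01 -0.02 -2.5 ] [-8.14  0.01  0.  ]
70 [-0.01 -0.29 -3.02] [-1.014e+01  1.000e-02  0.000e+00]
80 [-0.01 -0.64 -3.49] [-1.214e+01  1.000e-02  0.000e+00]
90 [-0.01 -1.07 -3.89] [-1.414e+01  1.000e-02  0.000e+00]
-40 [-0.01 -1.52 -4.05] [-1.414e+01  1.000e-02  0.000e+00]
-30 [-0.01 -1.9  -4.18] [-1.414e+01  1.000e-02  0.000e+00]
-27 [-0.01 -2.01 -4.22] [-1.414e+01  1.000e-02  0.000e+00]
```

View pics/w15.png

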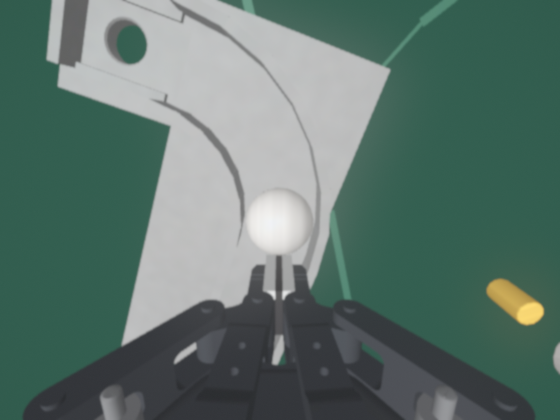

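The ball follows the bend, still at (279,222).

Request:
drive_tool(series=[{"x": 0,"y": 0.1,"z": -0.3,"ax": -0.8,"ay": 0,"az": 0},{"x": 0,"y": 0.18,"z": -0.6,"ax": -1.7,"ay": 0,"az": 0},{"x": 0,"y": 0.22,"z": -0.9,"ax": -2.7,"ay": 0,"az": 0},{"x": 0,"y": 0.23,"z": -1.2,"ax": -3.6,"ay": 0,"az": 0},{"x": 0,"y": 0.22,"z": -1.45,"ax": -4.5,"ay": 0,"az": 0}])

```text
time: 21.02
tool_pos: [0.5418, 0.2734, 0.0329]
tool_rot: [-0.323, -0.629, -0.322, 0.629]
contact_force: [-1.4, -2.3, 3.2]
gripper_width: -0.002
```

```bash
python3 w.py pics/w16.png 50
```

```text
t 21.02 chute xy mm [ -46.7 -102.9] z 0.0329 yaw rel -48.3 F [-1.4 -2.3  3.2]
50 [-0.    0.11 -0.47] [-1.67  0.01 -0.01]
60 [-0.01  0.17 -1.06] [-3.67  0.01 -0.01]
70 [-0.01  0.12 -1.64] [-5.67  0.01 -0.01]
80 [-0.01 -0.03 -2.21] [-7.67  0.01 -0.  ]
90 [-0.01 -0.28 -2.75] [-9.67  0.01 -0.  ]
-40 [-0.01 -0.63 -3.07] [-9.67  0.01 -0.  ]
-30 [-0.01 -0.93 -3.33] [-9.67  0.01 -0.  ]
-27 [-0.01 -1.02 -3.41] [-9.67  0.01 -0.  ]
```

View pics/w16.png

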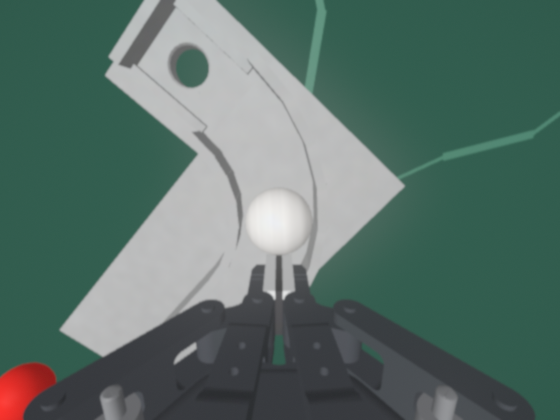

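Request:
drive_tool(series=[{"x": 0,"y": 0.06,"z": -0.3,"ax": -0.9,"ay": 0,"az": 0},{"x": 0,"y": 0.12,"z": -0.6,"ax": -1.9,"ay": 0,"az": 0},{"x": 0,"y": 0.16,"z": -0.9,"ax": -2.9,"ay": 0,"az": 0},{"x": 0,"y": 0.15,"z": -1.2,"ax": -3.9,"ay": 0,"az": 0},{"x": 0,"y": 0.13,"z": -1.45,"ax": -4.9,"ay": 0,"az": 0}])

```text
time: 21.48
tool_pos: [0.5658, 0.3009, 0.0331]
tool_rot: [0.449, 0.547, 0.448, -0.547]
contact_force: [-0.1, -2.1, 4.2]
gripper_width: 0.003
```

```bash
python3 w.py pics/w17.png 80
```

```text
t 21.48 chute xy mm [-17.4 -81.3] z 0.0331 yaw rel -23.9 F [-0.1 -2.1  4.2]
80 [ 0.    0.16 -0.76] [-2.78  0.01 -0.01]
90 [ 0.    0.16 -1.35] [-4.78  0.01 -0.01]
-40 [ 0.   -0.03 -1.79] [-4.78  0.01 -0.01]
-30 [ 0.   -0.2  -2.16] [-4.78  0.01 -0.01]
-27 [ 0.   -0.24 -2.27] [-4.78  0.01 -0.01]
```

View pics/w17.png

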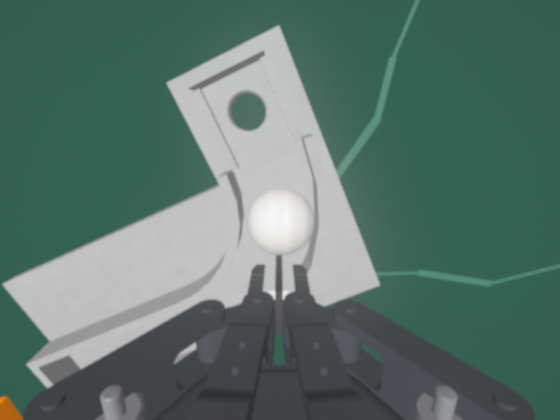

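Request:
drive_tool(series=[{"x": 0,"y": 0.05,"z": -0.25,"ax": -1.0,"ay": 0,"az": 0},{"x": 0,"y": 0.1,"z": -0.5,"ax": -2.0,"ay": 0,"az": 0},{"x": 0,"y": 0.15,"z": -0.75,"ax": -3.0,"ay": 0,"az": 0},{"x": 0,"y": 0.15,"z": -1.0,"ax": -4.0,"ay": 0,"az": 0},{"x": 0,"y": 0.14,"z": -1.2,"ax": -4.75,"ay": 0,"az": 0}])

```text
time: 21.95
tool_pos: [0.5752, 0.3296, 0.0333]
tool_rot: [0.552, 0.443, 0.55, -0.443]
contact_force: [0.2, -2.5, 4.8]
gripper_width: -0.002
```

```bash
python3 w.py pics/w18.png 90
```

```text
t 21.95 chute xy mm [ -1.9 -55.3] z 0.0333 yaw rel -0.2 F [ 0.2 -2.5  4.8]
90 [ 0.01  0.08 -0.13] [-0.04  0.01 -0.02]
-40 [ 0.01  0.07 -0.61] [-0.04  0.01 -0.02]
-30 [ 0.01  0.07 -1.01] [-0.04  0.01 -0.02]
-27 [ 0.01  0.07 -1.13] [-0.04  0.01 -0.02]
```

View pics/w18.png

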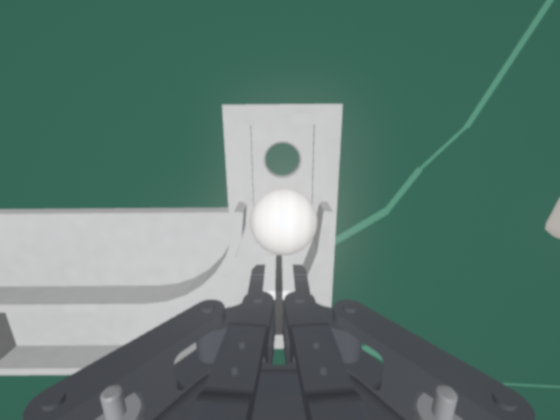

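Request:
drive_tool(series=[{"x": 0,"y": 0.1,"z": -0.15,"ax": 0,"ay": 0,"az": 0},{"x": 0,"y": 0.12,"z": -0.35,"ax": 0,"ay": 0,"az": 0},{"x": 0,"y": 0.12,"z": -0.55,"ax": 0,"ay": 0,"az": 0},{"x": 0,"y": 0.12,"z": -0.75,"ax": 0,"ay": 0,"az": 0},{"x": 0,"y": 0.12,"z": -0.85,"ax": 0,"ay": 0,"az": 0}])

```text
time: 22.42
tool_pos: [0.5724, 0.3521, 0.0327]
tool_rot: [0.551, 0.443, 0.551, -0.443]
contact_force: [0.4, -0.5, -0.3]
gripper_width: -0.002
```

```bash
python3 w.py pics/w19.png 90
```

```text
t 22.42 chute xy mm [  0.3 -32.7] z 0.0327 yaw rel -0.2 F [ 0.4 -0.5 -0.3]
90 [-0.01 -0.01  0.77] [-0.05 -0.01  0.  ]
-40 [-0.01 -0.01  0.29] [-0.05 -0.01  0.  ]
-30 [-0.01 -0.01 -0.11] [-0.05 -0.01  0.  ]
-27 [-0.01 -0.01 -0.23] [-0.05 -0.01  0.  ]
```

View pics/w19.png

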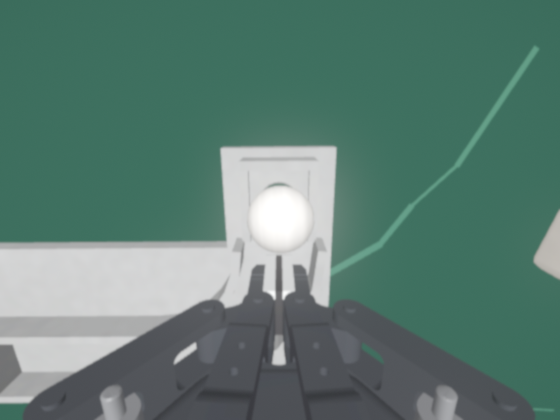

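Request:
drive_tool(series=[{"x": 0,"y": 0,"z": -0.1,"ax": 0,"ay": 0,"az": 0},{"x": 0,"y": 0,"z": -0.15,"ax": 0,"ay": 0,"az": 0},{"x": 0,"y": 0,"z": 0.3,"ax": 0,"ay": 0,"az": 0},{"x": -0.5,"y": 0,"z": 0.8,"ax": 0,"ay": 0,"az": 0},{"x": -1.5,"y": 0,"z": 0.9,"ax": 0,"ay": 0,"az": 0}])

```text
time: 22.88
tool_pos: [0.5753, 0.3256, 0.0666]
tool_rot: [0.55, 0.441, 0.552, -0.446]
contact_force: [0.5, 0.0, 0.9]
gripper_width: -0.002
```

Request:
drive_tool(hand=0.75, series=[{"x": -1.0,"y": 0,"z": 0,"ax": 0,"ay": 0,"az": 0},{"x": -1.0,"y": 0,"z": 0,"ax": 0,"ay": 0,"az": 0},{"x": -1.0,"y": 0,"z": 0,"ax": 0,"ay": 0,"az": 0}])

```text
time: 23.13
tool_pos: [0.5798, 0.3287, 0.0987]
tool_rot: [0.552, 0.445, 0.55, -0.442]
contact_force: [-0.2, -0.0, -0.1]
gripper_width: 0.414
```

```bash
python3 w.py pics/w20.png 90 | head -1; python3 - <<'E'
from chute import *
from plant import cams
f=cams.grab_frame("wrist");cv2.imwrite("pics/w20.png",f["img"])
t=cams.grab_frame("top")
g=cams.grab_frame("side");cv2.imwrite('pics/s20.png',cv2.resize(g['img'][260:360,130:280],(600,400)))
print(proj(f,C(0,0,.025)),proj(t,C(0,0,.025)),proj(g,C(0,0,.025)))
im=cv2.resize(t["img"][160:220,100:160],(480,480),interpolation=cv2.INTER_CUBIC);cv2.imwrite("pics/t20.png",im)
s=st();print(plan(s,C(0,0,.1),c))
E
```

```text
t 23.13 chute xy mm [  2.4 -57.2] z 0.0987 yaw rel -0.3 F [-0.2 -0.  -0.1]
[276.03377854 149.16484031] [126.41947653 186.00227491] [174.81226323 331.99589961]
t 23.33 chute xy mm [ -0.6 -56.9] z 0.0937 yaw rel -0.2 F [-0.9 -0.5 -0.1]
(array([-0.25,  0.01, -2.27]), array([-0.05,  0.01,  0.03]))
```

View pics/w20.png

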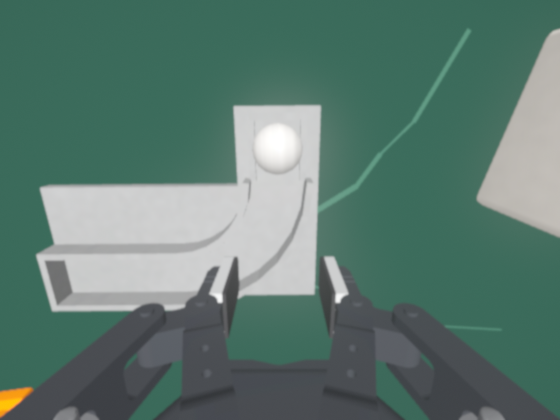

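View pics/s20.png

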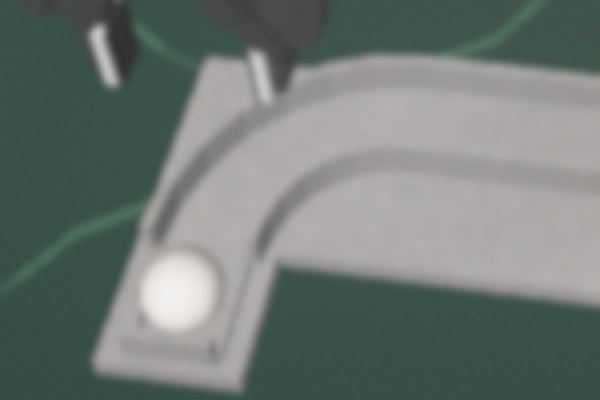

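View pics/t20.png

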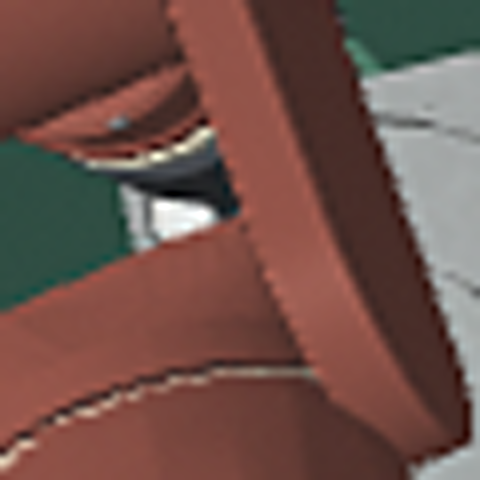

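The ball is in the pocket: wrist (277,148) against a predicted (276,149), and side (175,332) against (175,332). Now I'll grip it across the chute's x.

Request:
drive_tool(hand=0.75, series=[{"x": 0,"y": 0.03,"z": -0.8,"ax": 0,"ay": 0,"az": 0},{"x": 0,"y": 0.03,"z": -1.8,"ax": 0,"ay": 0,"az": 0},{"x": 0,"y": 0.03,"z": -2.25,"ax": 0,"ay": 0,"az": 0},{"x": 0.8,"y": 0.03,"z": -2.25,"ax": 0,"ay": 0,"az": 0},{"x": 1.8,"y": 0.03,"z": -2.25,"ax": 0,"ay": 0,"az": 0}])

```text
time: 23.75
tool_pos: [0.5677, 0.386, 0.052]
tool_rot: [0.552, 0.444, 0.551, -0.441]
contact_force: [1.0, -0.2, 0.1]
gripper_width: 0.747
```

Request:
drive_tool(series=[{"x": 0.5,"y": 0,"z": 0,"ax": 0,"ay": 0,"az": 0},{"x": 0.8,"y": 0,"z": 0,"ax": 0,"ay": 0,"az": 0},{"x": 0.8,"y": 0,"z": 0,"ax": 0,"ay": 0,"az": 0},{"x": 0.8,"y": 0,"z": 0,"ax": 0,"ay": 0,"az": 0},{"x": 0.8,"y": 0,"z": 0,"ax": 0,"ay": 0,"az": 0}])

```text
time: 24.17
tool_pos: [0.5673, 0.3846, 0.0317]
tool_rot: [0.551, 0.444, 0.551, -0.442]
contact_force: [-0.5, 0.1, 0.2]
gripper_width: 0.751
```

```bash
python3 - <<'E'
from chute import *
from plant import cams
s=st();print(plan(s,C(0,0,.013),c))
f=cams.grab_frame("wrist");cv2.imwrite("pics/w21.png",f["img"])
E
```

```text
t 24.17 chute xy mm [2.4 0.1] z 0.0317 yaw rel -0.2 F [-0.5  0.1  0.2]
(array([ 0.75, -0.1 ,  0.  ]), array([-0.04, -0.01, -0.02]))
```

View pics/w21.png

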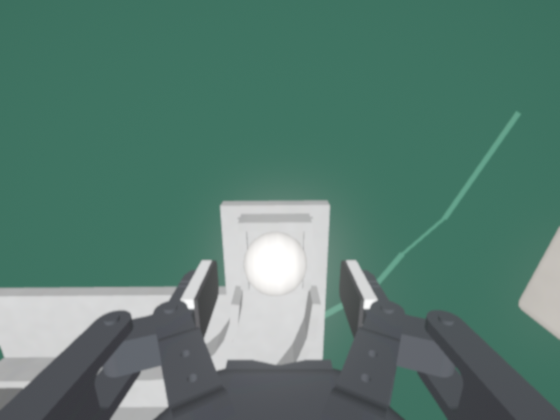

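Request:
drive_tool(series=[{"x": 0.3,"y": -0.08,"z": 0,"ax": 0,"ay": 0,"az": 0},{"x": 0.6,"y": -0.08,"z": 0,"ax": 0,"ay": 0,"az": 0},{"x": 0.72,"y": -0.08,"z": 0,"ax": 0,"ay": 0,"az": 0},{"x": 0.72,"y": -0.08,"z": 0,"ax": 0,"ay": 0,"az": 0}])

```text
time: 24.55
tool_pos: [0.5633, 0.3833, 0.0106]
tool_rot: [0.551, 0.442, 0.551, -0.444]
contact_force: [-0.7, -0.4, 0.7]
gripper_width: 0.747
```

Request:
drive_tool(hand=0.2, series=[{"x": 0,"y": 0,"z": 0,"ax": 0,"ay": 0,"az": 0},{"x": 0,"y": 0,"z": 0,"ax": 0,"ay": 0,"az": 0},{"x": 0,"y": 0,"z": 0,"ax": 0,"ay": 0,"az": 0},{"x": 0,"y": 0,"z": 0,"ax": 0,"ay": 0,"az": 0},{"x": 0,"y": 0,"z": 0,"ax": 0,"ay": 0,"az": 0}])

```text
time: 24.97
tool_pos: [0.5653, 0.3843, 0.0135]
tool_rot: [0.551, 0.444, 0.551, -0.442]
contact_force: [0.0, 0.0, 3.8]
gripper_width: 0.387
```

```bash
python3 -c "
from chute import *
s=st();print(plan(s,C(0,0,.013),c))"
```

```text
t 24.97 chute xy mm [0.4 0.3] z 0.0135 yaw rel -0.2 F [0.  0.  3.8]
(array([ 0.02, -0.02,  0.01]), array([-0.04, -0.01, -0.02]))
```

Request:
drive_tool(hand=0.2, series=[{"x": -0.3,"y": 0,"z": 0,"ax": 0,"ay": 0,"az": 0},{"x": -0.9,"y": 0,"z": 0,"ax": 0,"ay": 0,"az": 0},{"x": -1.8,"y": 0,"z": 0,"ax": 0,"ay": 0,"az": 0},{"x": -2.8,"y": 0,"z": 0,"ax": 0,"ay": 0,"az": 0},{"x": -3.8,"y": 0,"z": 0,"ax": 0,"ay": 0,"az": 0}])

```text
time: 25.38
tool_pos: [0.5635, 0.3835, 0.1081]
tool_rot: [0.551, 0.442, 0.551, -0.444]
contact_force: [-0.2, -0.6, -2.5]
gripper_width: 0.387
```

Request:
drive_tool(series=[{"x": -0.6,"y": 0,"z": 0,"ax": 0,"ay": 0,"az": 0},{"x": -0.8,"y": 0,"z": 0,"ax": 0,"ay": 0,"az": 0},{"x": -0.8,"y": 0,"z": 0,"ax": 0,"ay": 0,"az": 0}])

```text
time: 25.63
tool_pos: [0.5652, 0.3844, 0.1295]
tool_rot: [0.552, 0.444, 0.551, -0.442]
contact_force: [-0.6, -0.0, -2.1]
gripper_width: 0.391
```

```bash
python3 go.py 0.483 -0.2955 0.14 4.8; python3 - <<'E'
from chute import *
from plant import cams
f=cams.grab_frame("wrist");cv2.imwrite("pics/w22.png",f["img"])
E
```

```text
t 25.63 pos [0.5652 0.3844 0.1295] yaw 12.4 F [-0.6 -0.  -2.1] w 0.391
shift [-0.47 -9.05 25.85] turn [ 1.52 -0.01 -0.04]
```

View pics/w22.png

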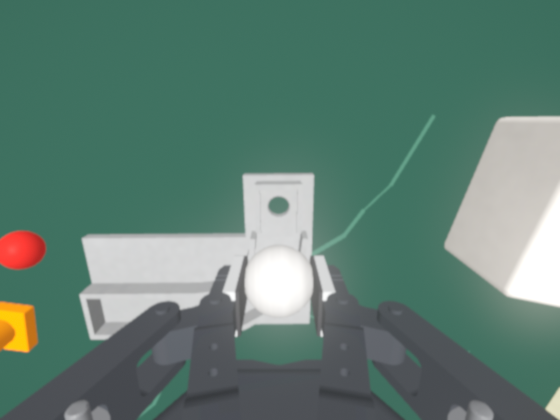

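Request:
drive_tool(series=[{"x": 0,"y": -0.2,"z": 0.6,"ax": 0.2,"ay": 0,"az": 0},{"x": 0,"y": -0.6,"z": 1.7,"ax": 0.5,"ay": 0,"az": 0},{"x": 0,"y": -1.0,"z": 3.0,"ax": 0.8,"ay": 0,"az": 0},{"x": 0,"y": -1.5,"z": 4.4,"ax": 1.2,"ay": 0,"az": 0},{"x": 0,"y": -2.0,"z": 5.8,"ax": 1.5,"ay": 0,"az": 0}])

```text
time: 26.1
tool_pos: [0.5446, 0.2299, 0.1243]
tool_rot: [0.52, 0.477, 0.522, -0.48]
contact_force: [0.2, -0.8, -3.0]
gripper_width: 0.39
```

```bash
python3 go.py 0.483 -0.2955 0.14 4.8
```

```text
t 26.1 pos [0.5446 0.2299 0.1243] yaw 4.9 F [ 0.2 -0.8 -3. ] w 0.39
shift [-0.59 -4.24 20.73] turn [0.01 0.01 0.05]
```

Request:
drive_tool(series=[{"x": 0,"y": -0.3,"z": 1.4,"ax": 0,"ay": 0,"az": 0},{"x": 0,"y": -0.6,"z": 2.8,"ax": 0,"ay": 0,"az": 0},{"x": 0,"y": -0.9,"z": 4.2,"ax": 0,"ay": 0,"az": 0},{"x": 0,"y": -1.2,"z": 5.6,"ax": 0,"ay": 0,"az": 0},{"x": 0,"y": -1.5,"z": 7.0,"ax": 0,"ay": 0,"az": 0}])

```text
time: 26.52
tool_pos: [0.5221, 0.0525, 0.1247]
tool_rot: [0.52, 0.477, 0.522, -0.479]
contact_force: [0.6, -0.1, -2.8]
gripper_width: 0.386
```

Request:
drive_tool(series=[{"x": 0,"y": -0.3,"z": 1.4,"ax": 0,"ay": 0,"az": 0},{"x": 0,"y": -0.6,"z": 2.8,"ax": 0,"ay": 0,"az": 0},{"x": 0,"y": -0.9,"z": 4.2,"ax": 0,"ay": 0,"az": 0},{"x": 0,"y": -1.2,"z": 5.6,"ax": 0,"ay": 0,"az": 0},{"x": 0,"y": -1.5,"z": 7.0,"ax": 0,"ay": 0,"az": 0}])

```text
time: 26.93
tool_pos: [0.4998, -0.1246, 0.1249]
tool_rot: [0.52, 0.478, 0.522, -0.479]
contact_force: [-0.5, 0.7, -2.7]
gripper_width: 0.385
```

```bash
python3 go.py 0.483 -0.2955 0.12 4.8
```

```text
t 26.93 pos [ 0.4998 -0.1246  0.1249] yaw 4.9 F [-0.5  0.7 -2.7] w 0.385
shift [ 0.19 -1.25  6.75] turn [ 0.02 -0.02  0.04]
```

Request:
drive_tool(series=[{"x": 0,"y": -0.2,"z": 0.7,"ax": 0,"ay": 0,"az": 0},{"x": 0,"y": -0.2,"z": 0.9,"ax": 0,"ay": 0,"az": 0},{"x": 0,"y": -0.2,"z": 0.9,"ax": 0,"ay": 0,"az": 0},{"x": 0,"y": -0.2,"z": 0.9,"ax": 0,"ay": 0,"az": 0}])

```text
time: 27.27
tool_pos: [0.498, -0.1455, 0.1258]
tool_rot: [0.52, 0.478, 0.522, -0.478]
contact_force: [0.5, 0.0, -2.1]
gripper_width: 0.384
```

```bash
python3 go.py 0.483 -0.2955 0.12 4.8; python3 - <<'E'
from chute import *
from plant import cams
t=cams.grab_frame("top");g=cams.grab_frame("side");np.savez("side23.npz",**g)
p=(.483,-.2955,.037);print(proj(t,p),proj(g,p))
a=cv2.resize(t["img"][140:290,350:450],(400,600),interpolation=cv2.INTER_CUBIC)
b=cv2.resize(g["img"][95:175,260:400],(400,229),interpolation=cv2.INTER_CUBIC);b=np.vstack([b,np.zeros((371,400,3),np.uint8)])
cv2.imwrite("pics/c23.png",np.hstack([a,b]))
E
```

```text
t 27.27 pos [ 0.498  -0.1455  0.1258] yaw 4.9 F [ 0.5  0.  -2.1] w 0.384
shift [ 0.22 -1.11  5.93] turn [ 0.02 -0.02  0.03]
[404.49750827 213.19786028] [327.0783526  129.75753573]
```

View pics/c23.png

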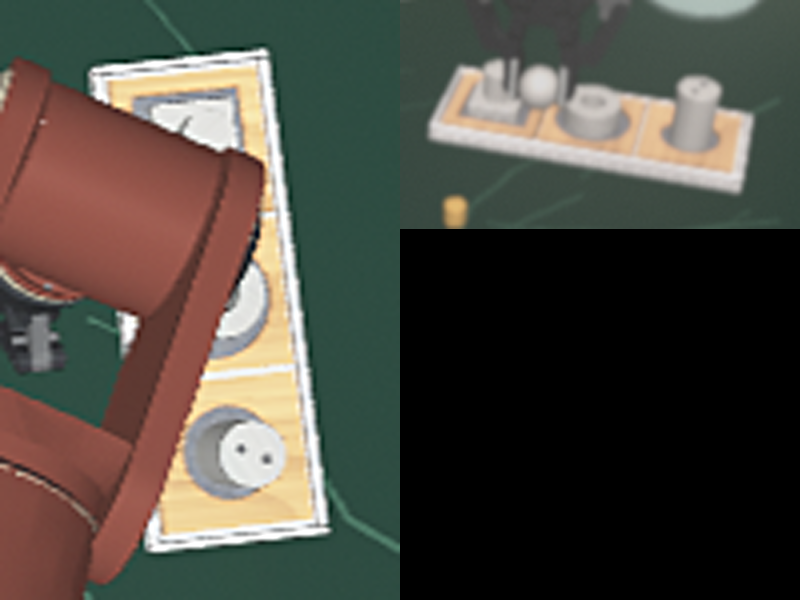

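```bash
python3 - <<'E'
from h import *
g=dict(np.load("side23.npz"))
im=cv2.resize(g["img"][105:165,300:400],(800,480),interpolation=cv2.INTER_CUBIC)
for p,col in(((.483,-.2955,.037),(0,0,255)),((.387,-.303,.071),(255,0,0)),((.387,-.303,.017),(0,255,0)),((.4824,-.295,.017),(0,255,255))):
    u=(proj(g,p)-(300,105))*8;cv2.circle(im,tuple(int(v) for v in u),4,col,-1);print(u)
cv2.imwrite("pics/s24.png",im)
E
```

```text
[216.62682083 198.06028585]
[508.58389856 159.20171533]
[483.96658664 292.72223131]
[212.44955157 247.39844867]
```

View pics/s24.png

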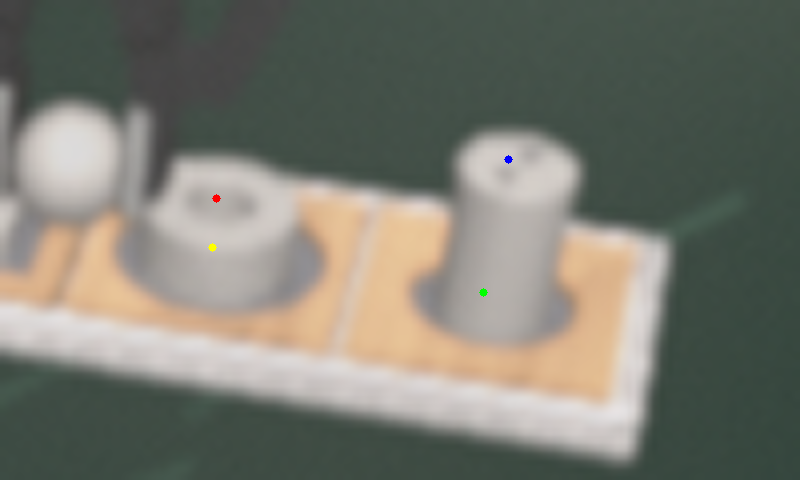

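```bash
python3 - <<'E'
from h import *
from plant import sensors
s=sensors.state();g=dict(np.load("side23.npz"));p=s["tool_pos"]+[0,0,.0115]
print((proj(g,p)-(300,105))*8, s["tool_pos"])
# implied collar relative shift: matching residual, vary x
for q in((.483,-.2955,.037),(.481,-.2955,.037),(.483,-.2935,.037)): print(q,(proj(g,q)-(300,105))*8)
E
```

```text
[ 63.74043862 161.88329672] [ 0.4984916  -0.14500766  0.12642157]
(0.483, -0.2955, 0.037) [216.62682083 198.06028585]
(0.481, -0.2955, 0.037) [222.17675048 199.24295816]
(0.483, -0.2935, 0.037) [215.0980267  201.05052276]
```

Side residuals of the held ball and the collar bore agree within about 1 px, so I'm aiming for (0.482, −0.2945).

Request:
drive_tool(series=[{"x": 0,"y": -0.3,"z": 1.2,"ax": 0,"ay": 0,"az": 0},{"x": 0,"y": -0.6,"z": 2.6,"ax": 0,"ay": 0,"az": 0},{"x": 0,"y": -0.9,"z": 4.0,"ax": 0,"ay": 0,"az": 0},{"x": 0,"y": -1.1,"z": 5.2,"ax": 0,"ay": 0,"az": 0},{"x": 0,"y": -1.15,"z": 5.8,"ax": 0,"ay": 0,"az": 0}])

```text
time: 27.78
tool_pos: [0.4826, -0.2951, 0.1274]
tool_rot: [0.521, 0.478, 0.521, -0.479]
contact_force: [0.5, -0.0, -1.1]
gripper_width: 0.39
```

Request:
drive_tool(series=[{"x": 0.5,"y": 0,"z": 0.05,"ax": 0,"ay": 0,"az": 0},{"x": 1.2,"y": 0,"z": 0.05,"ax": 0,"ay": 0,"az": 0},{"x": 1.8,"y": 0,"z": 0.05,"ax": 0,"ay": 0,"az": 0},{"x": 2.0,"y": 0,"z": 0.05,"ax": 0,"ay": 0,"az": 0},{"x": 2.0,"y": 0,"z": 0.05,"ax": 0,"ay": 0,"az": 0}])

```text
time: 28.2
tool_pos: [0.4815, -0.2918, 0.0744]
tool_rot: [0.519, 0.478, 0.523, -0.478]
contact_force: [-0.4, 0.3, -2.5]
gripper_width: 0.385
```

```bash
python3 go.py 0.482 -0.2945 0.039 4.8; python3 - <<'E'
from h import *
from plant import cams
g=cams.grab_frame("side");cv2.imwrite("pics/s25.png",cv2.resize(g["img"][85:165,290:400],(770,560),interpolation=cv2.INTER_CUBIC))
E
```

```text
t 28.2 pos [ 0.4815 -0.2918  0.0744] yaw 5.0 F [-0.4  0.3 -2.5] w 0.385
shift [1.42 0.01 0.12] turn [ 0.04 -0.05  0.04]
```

View pics/s25.png

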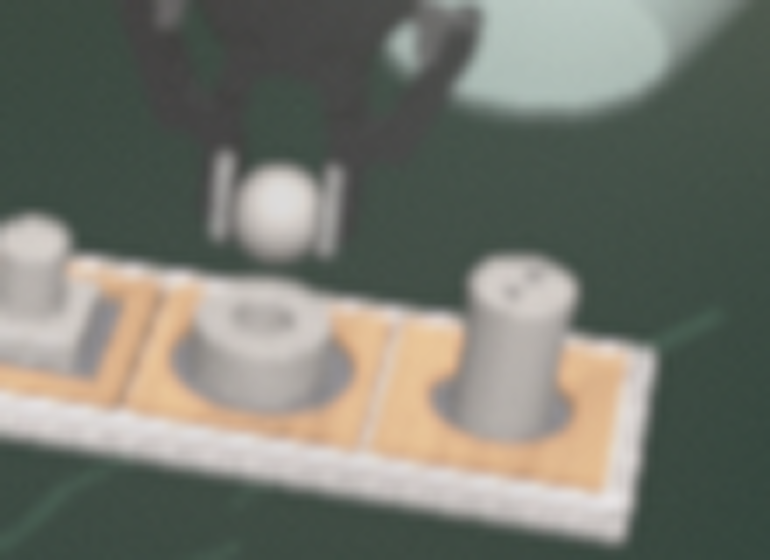

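The ball at (277,212) falls along the image vertical to about 260, and the bore is at 263. It's aligned, so I'm lowering.

Request:
drive_tool(series=[{"x": 0.3,"y": 0,"z": 0.05,"ax": 0,"ay": 0,"az": 0},{"x": 0.7,"y": 0,"z": 0.05,"ax": 0,"ay": 0,"az": 0},{"x": 0.95,"y": 0,"z": 0.05,"ax": 0,"ay": 0,"az": 0},{"x": 1.05,"y": 0,"z": 0.05,"ax": 0,"ay": 0,"az": 0},{"x": 1.05,"y": 0,"z": 0.05,"ax": 0,"ay": 0,"az": 0}])

```text
time: 28.67
tool_pos: [0.482, -0.2953, 0.0498]
tool_rot: [0.52, 0.478, 0.522, -0.478]
contact_force: [0.6, 0.9, -1.9]
gripper_width: 0.384
```

Request:
drive_tool(series=[{"x": 0.1,"y": 0,"z": 0,"ax": 0,"ay": 0,"az": 0},{"x": 0.2,"y": 0,"z": 0,"ax": 0,"ay": 0,"az": 0},{"x": 0.2,"y": 0,"z": 0,"ax": 0,"ay": 0,"az": 0}])

```text
time: 28.92
tool_pos: [0.4826, -0.2958, 0.0458]
tool_rot: [0.521, 0.478, 0.521, -0.478]
contact_force: [0.1, 0.2, -1.5]
gripper_width: 0.388
```

```bash
python3 go.py 0.482 -0.2945 0.039 4.8
```

```text
t 28.92 pos [ 0.4826 -0.2958  0.0458] yaw 4.9 F [ 0.1  0.2 -1.5] w 0.388
shift [ 0.27 -0.02 -0.05] turn [ 0.02 -0.    0.  ]
```

Request:
drive_tool(series=[{"x": 0.08,"y": 0,"z": -0.03,"ax": 0,"ay": 0,"az": 0},{"x": 0.16,"y": 0,"z": -0.03,"ax": 0,"ay": 0,"az": 0},{"x": 0.2,"y": 0,"z": -0.03,"ax": 0,"ay": 0,"az": 0},{"x": 0.23,"y": 0,"z": -0.03,"ax": 0,"ay": 0,"az": 0}])

```text
time: 29.25
tool_pos: [0.4826, -0.295, 0.0401]
tool_rot: [0.521, 0.478, 0.521, -0.478]
contact_force: [0.2, 1.0, -3.0]
gripper_width: 0.391
```

Request:
drive_tool(series=[{"x": 0.03,"y": 0,"z": 0,"ax": 0,"ay": 0,"az": 0},{"x": 0.06,"y": 0,"z": 0,"ax": 0,"ay": 0,"az": 0},{"x": 0.06,"y": 0,"z": 0,"ax": 0,"ay": 0,"az": 0}])

```text
time: 29.5
tool_pos: [0.483, -0.2954, 0.0392]
tool_rot: [0.521, 0.478, 0.521, -0.478]
contact_force: [-0.1, -0.8, -0.8]
gripper_width: 0.384
```

Request:
drive_tool(series=[{"x": 0.03,"y": 0,"z": 0,"ax": 0,"ay": 0,"az": 0},{"x": 0.06,"y": 0,"z": 0,"ax": 0,"ay": 0,"az": 0},{"x": 0.06,"y": 0,"z": 0,"ax": 0,"ay": 0,"az": 0}])

```text
time: 29.75
tool_pos: [0.4834, -0.2957, 0.0387]
tool_rot: [0.521, 0.478, 0.52, -0.478]
contact_force: [-0.9, -0.2, 4.3]
gripper_width: 0.389
```

Contact at the expected height. Opening gently.

Request:
drive_tool(hand=0.5, series=[{"x": 0,"y": 0,"z": 0,"ax": 0,"ay": 0,"az": 0},{"x": 0,"y": 0,"z": 0,"ax": 0,"ay": 0,"az": 0},{"x": 0,"y": 0,"z": 0,"ax": 0,"ay": 0,"az": 0},{"x": 0,"y": 0,"z": 0,"ax": 0,"ay": 0,"az": 0}])

```text
time: 30.08
tool_pos: [0.4824, -0.2949, 0.037]
tool_rot: [0.521, 0.478, 0.521, -0.478]
contact_force: [0.1, 0.5, 0.8]
gripper_width: 0.499
```

Request:
drive_tool(hand=0.65, series=[{"x": 0,"y": 0,"z": 0,"ax": 0,"ay": 0,"az": 0},{"x": -0.3,"y": 0,"z": 0,"ax": 0,"ay": 0,"az": 0},{"x": -1.0,"y": 0,"z": 0,"ax": 0,"ay": 0,"az": 0},{"x": -2.0,"y": 0,"z": 0,"ax": 0,"ay": 0,"az": 0},{"x": -3.2,"y": 0,"z": 0,"ax": 0,"ay": 0,"az": 0}])

```text
time: 30.5
tool_pos: [0.4815, -0.2941, 0.1167]
tool_rot: [0.519, 0.478, 0.522, -0.478]
contact_force: [-0.0, -0.1, -0.1]
gripper_width: 0.648
```

Request:
drive_tool(series=[{"x": -0.8,"y": 0,"z": -1.2,"ax": 0,"ay": 0,"az": 0},{"x": -1.2,"y": 0,"z": -2.7,"ax": 0,"ay": 0,"az": 0},{"x": -1.6,"y": 0,"z": -4.2,"ax": 0,"ay": 0,"az": 0},{"x": -2.0,"y": 0,"z": -5.7,"ax": 0,"ay": 0,"az": 0},{"x": -2.0,"y": 0,"z": -7.2,"ax": 0,"ay": 0,"az": 0}])

```text
time: 30.92
tool_pos: [0.4682, -0.1148, 0.1706]
tool_rot: [0.522, 0.479, 0.519, -0.478]
contact_force: [0.9, 0.1, 0.8]
gripper_width: 0.652
```

Request:
drive_tool(series=[{"x": 0,"y": 0,"z": -1.5,"ax": 0,"ay": 0,"az": 0},{"x": 0,"y": 0,"z": -3.0,"ax": 0,"ay": 0,"az": 0},{"x": 0,"y": 0,"z": -4.5,"ax": 0,"ay": 0,"az": 0},{"x": 0,"y": 0,"z": -5.0,"ax": 0,"ay": 0,"az": 0},{"x": 0,"y": 0,"z": -5.0,"ax": 0,"ay": 0,"az": 0}])

```text
time: 31.33
tool_pos: [0.4562, 0.0114, 0.1679]
tool_rot: [0.522, 0.477, 0.522, -0.477]
contact_force: [0.9, -0.2, -0.1]
gripper_width: 0.65
```

```bash
python3 - <<'E'
from h import *
from plant import cams,sensors
t=cams.grab_frame("top");g=cams.grab_frame("side");np.savez("topF.npz",**t)
a=cv2.resize(t["img"][140:290,350:450],(400,600),interpolation=cv2.INTER_CUBIC)
b=cv2.resize(g["img"][95:175,250:390],(400,229),interpolation=cv2.INTER_CUBIC)
d=cv2.resize(t["img"],(400,300));b=np.vstack([b,d,np.zeros((71,400,3),np.uint8)])
cv2.imwrite("pics/f.png",np.hstack([a,b]))
for n,p in (("wide",(.4825,-.295,.0504)),("small",(.3868,-.303,.071)),("sq",(.578,-.287,.055)),("disc",(.5581,.0172,.026)),("rnd",(.656,-.1065,.02))): print(n,proj(t,p).round(1),((proj(t,p)-(350,140))*4).round())
s=sensors.state();print(s["tool_pos"],s["contact_force"],s["time"])
E
```

```text
wide [405.8 213. ] [223. 292.]
small [413.1 252.8] [253. 451.]
sq [401.4 173.6] [205. 134.]
disc [275.8 185.8] [-297.  183.]
rnd [324.5 146.2] [-102.   25.]
[0.45672637 0.00895511 0.16782944] [ 0.36447898  0.46092122 -0.70503484] 31.4333
```

View pics/f.png

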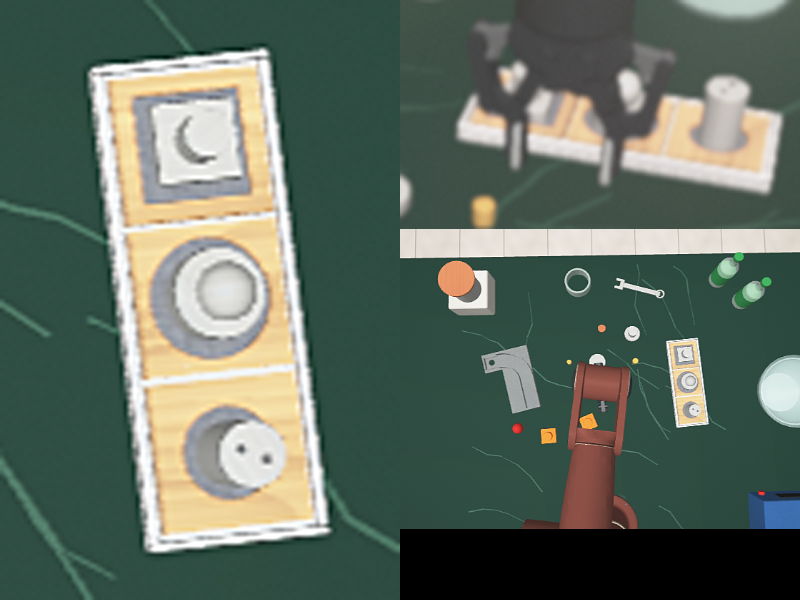

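```bash
python3 - <<'E'
from h import *
t=dict(np.load("topF.npz"))
# quick numeric checks
g=cv2.cvtColor(t["img"],cv2.COLOR_BGR2HSV);m=((g[...,1]<40)&(g[...,2]>185)).astype(np.uint8)
n,l,st,c=cv2.connectedComponentsWithStats(m)
for i in range(1,n):
    if 60<st[i,4]<900: print(st[i].tolist(),c[i].round(1))
from plant import workorder
print(workorder.job_done())
E
```

```text
[231, 55, 35, 35, 222] [248.1  72. ]
[300, 69, 70, 28, 470] [333.   82.8]
[314, 136, 22, 21, 320] [324.6 145.7]
[388, 164, 23, 22, 362] [398.9 174.6]
[265, 175, 22, 16, 242] [275.5 182.1]
[394, 202, 23, 23, 338] [404.2 212.9]
[405, 245, 16, 17, 202] [412.6 253.1]
the job is handed in; nothing more can be done
None
```

I put the whole die set away and handed the job in at about 31 s of the 120 s allowed; the hand-in gave no verdict.

- **Parts:** the plunger went into the small nest, the square punch into the square nest with its foot parallel to the sides, and the collar into the wide nest. Each touched down at the height expected for the nest floor.
- **Ball:** I pushed it along the groove with the shut fingers until it dropped into the pocket. Two camera views placed it within about 1–2 px of the pocket centre. I gripped it there across the chute's x, lifted it and set it in the collar's bore.
- **Last checks (overhead picture):**
  - The three parts are upright and near the centres of their nests.
  - The ball is within about 1 px (2–3 mm) of where it should be.
  - The round-footed punch is where it started.
  - The disc was partly hidden by the arm, so its measured centre shifted about 4 px (roughly 10 mm). I never went near it, so I take that to be the hidden part rather than movement, but I did not check it again.
- **Robot:** it was holding clear of everything at hand-in.
- **Disagreements:** at the collar pick-up, the wrist camera read its position about 3 mm further out than the overhead camera did. The side camera reads about 1 px off. Neither caused a problem.

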